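# Load the line spools and screw down the stand's retaining thumbscrews

## Robot

A 6-joint arm with a two-finger parallel gripper is mounted at the origin on the work surface. World frame = base frame: x ahead of the robot, y to its left, z up, the work surface at z = 0. Lengths are in m, angles in degrees, forces in N, time in s.
With the tool pointing down it reaches from about 0.35 to 0.875 m from the base axis. Payload 4.2 kg.
Tool frame: the origin (TCP) lies on the centre line of the jaws, within the pads' length; the fingertips stand 11 mm ahead of it and the grasp point (between the pads) lies 8 mm behind it; z points along the fingers, y is the line along which they close (so a half turn about z gives the same grasp; the last joint's range is limited). The gripper opens to 87 mm and grips with 3 to 60 N. Pads are 19 mm wide; open, the fingers measure 117 mm over their backs; the gripper's body (75 mm by 190 mm) begins 51 mm behind the grasp point.
Start: joints at [83.228, 22.042, 0.453, 0, -68.411, -14.817], TCP at [0.23, 0.581, 0.234] pointing down, gripper open.
Joint ranges: [-179.83, 179.83], [-69.29, 118.12], [-61.27, 80.66], [-181.25, 117.63], [-171.15, -9.14], [-177.46, 177.46]. Speed limits (degrees/s): [159.86, 159.86, 180, 180, 180, 180].

## Interface

Orientations are given as a 3x3 rotation matrix whose columns are the frame's x, y, z axes.
In Python, from station import r gives the robot as it stands.
- The arm moves only by the tool servo_tool, never from a script. Its argument "commands" is a list that holds one entry, the list of rows, each a list of 7 numbers: the closure, from 0 (fully open) to 1 (shut), then the shift along the tool's x, y, z in mm, then the turn, a rotation vector about the tool's x, y, z in rad. In form: [[[claw, x, y, z, ax, ay, az], ...]]. A call has exactly 5 rows; each row is the pose to reach, as a shift and turn from the pose commanded when the call began, along the tool's axes at that moment; what a row does not reach only later rows make up. A row lasts 1/10 s, in which the tool goes at most 50 mm and 8.59 degrees, less where a joint would pass 70% of its speed; a pose out of reach is approached as far as the arm can. A call with a gripper value outside its range is refused whole. The fingers move at their own pace and stop on an object; the grip force is fixed at half the most. Time passes only in rows, so rows that repeat a pose let the fingers close, or fill a call up. It gives the time, the measured TCP pose, the force, the opening and the grip force at its end, in the units of the state.
- r.sense(): the state, without advancing time (a new reading comes with each control period).
- r.capture(name): name is "side" or "top"; returns a dict with "pixels" (384x512x3 uint8, red, green, blue), "camera_matrix" (3x3 intrinsics, pixels), "dist" ([k1, k2, p1, p2, k3] as OpenCV has them; the pictures are not rectified), "R" (3x3) and "t" (3): a world point X has camera coordinates R X + t. Camera axes: x right, y down, z forward; pixel columns grow to the right and rows downward; lengths in m; the calibration is good to about 2 mm. A picture is of the moment at which its call begins. There is no depth.
- r.finish_job(): hands the job in; it is judged then, once.
The state is a dict: "time_s": time; "joints": joint angles; "joint_velocities": joint speeds; "effort": joint torques, N m; "tcp_pos": TCP position; "ee_rot": TCP orientation; "wrist_force": force on the tool from outside, world axes, zero at the start; "moment": the same for the moment, N m; "gripper_width": opening from 0.0 (shut) to 1.0 (fully open); "gripper_force": force on a finger pad.
Only numpy, scipy, OpenCV 4.12 (cv2) and the standard library are available. Lean on these libraries where they do the work, as an engineer would, in place of code of your own. Each camera call takes 0.05 s, during which the arm holds its last target. There are 200 camera calls.

## Task

Load every line spool on the table onto the two hollow posts of the spool stand, at most two to a post and lying flat. Then lock both posts: take the long thumbscrews from the bracket, lower one, upright, down the well in each post, turn it by feel until its tang drops into the threaded sleeve at the bottom, and screw it clockwise until it stops, cap down on the post. Leave the plate of lures, the tumbler, the tackle case and the fish gripper alone.

Things in the scene. Friction and masses are not known exactly. Their poses are not given: they have to be found in the camera images.
- stand: aluminium spool stand, fixed: base 80 mm along x, 190 along y, 30 high, with two upright hollow steel posts, a at y = +55 mm and b at y = -55 mm, 25 mm outer diameter, tops 90 mm above the table (60 above the base). Spools stack on the base, two to a post; a third would keep the screw's cap from going home. Origin: centre of the underside, on the table, z up
- post_a_top (a point): centre of the rim of hollow post a, 90 mm above the table, +55 mm along the stand's y. Well: 15 mm bore; the sleeve's upper edge 67 mm down. Underside of the screw's cap is 14 mm above the rim while the tang rides on the sleeve, 5 to 6 mm once it has dropped into the slot, 1 mm when home
- post_b_top (a point): centre of the rim of hollow post b, 90 mm above the table, -55 mm along the stand's y. Well: 15 mm bore; the sleeve's upper edge 67 mm down. Underside of the screw's cap is 14 mm above the rim while the tang rides on the sleeve, 5 to 6 mm once it has dropped into the slot, 1 mm when home
- thread_a (a joint): clockwise turn (rad, from above) of the brass sleeve at the bottom of post a's well; starts in 0 to 0.5, end stop 2.4. Open slot, 9.5 mm wide, 8 deep, for the tang, at yaw = stand's yaw minus this value (or half a turn on); 0.33 rad play either way. Stiff (0.04 N m), stays as left; sinks 5 mm over the 2.4 rad and the screw with it
- thread_b (a joint): clockwise turn (rad, from above) of the brass sleeve at the bottom of post b's well; starts in 0 to 0.5, end stop 2.4. Open slot, 9.5 mm wide, 8 deep, for the tang, at yaw = stand's yaw minus this value (or half a turn on); 0.33 rad play either way. Stiff (0.04 N m), stays as left; sinks 5 mm over the 2.4 rad and the screw with it
- bracket: grey bent-sheet bracket, fixed: 80 x 160 mm foot, top plate 60 mm along x, 150 mm along y, upper face 95 mm above the table, 10 mm thick, with two through holes of 16 mm at y = +40 and -40 mm in which the screws hang. Origin: centre of the foot on the table
- screw1: long thumbscrew, 80 g, hanging upright by its cap in the bracket. Origin: on the axis, under the cap; z up. Above it: cap 36 mm wide, 5 thick, on it a wing to pinch, 30 mm long along x (within 0.5 rad of the bracket's x at first), 12 thick along y, 5 to 25 mm up. Below: 12 mm round shank to -72 mm, then a flat tang 11 mm wide along x, 6 thick along y, down to -81 mm. Both alike
- screw2: long thumbscrew, 80 g, hanging upright by its cap in the bracket. Origin: on the axis, under the cap; z up. Above it: cap 36 mm wide, 5 thick, on it a wing to pinch, 30 mm long along x (within 0.5 rad of the bracket's x at first), 12 thick along y, 5 to 25 mm up. Below: 12 mm round shank to -72 mm, then a flat tang 11 mm wide along x, 6 thick along y, down to -81 mm. Both alike
- spool1: plastic line spool, a ring lying flat: 54 mm outer diameter, 24 mm thick, about 50 g, with a 30 mm bore right through. Origin: on the axis at the underside, z up the axis. All alike; two to four are there (None: absent)
- spool2: plastic line spool, a ring lying flat: 54 mm outer diameter, 24 mm thick, about 50 g, with a 30 mm bore right through. Origin: on the axis at the underside, z up the axis. All alike; two to four are there (None: absent)
- spool3: plastic line spool, a ring lying flat: 54 mm outer diameter, 24 mm thick, about 50 g, with a 30 mm bore right through. Origin: on the axis at the underside, z up the axis. All alike; two to four are there (None: absent)
- spool4: plastic line spool, a ring lying flat: 54 mm outer diameter, 24 mm thick, about 50 g, with a 30 mm bore right through. Origin: on the axis at the underside, z up the axis. All alike; two to four are there (None: absent)
- tumbler: stainless tea tumbler, 72 mm wide, 100 mm high, bystander. Origin: centre of its underside
- tackle_case: yellow flip-top tackle case, 77 x 117 x 35 mm, bystander. Origin: centre of its underside
- fish_gripper: steel fish gripper lying along its y, about 205 mm long, 25 mm high, bystander. Origin: near the root of its jaws, at table height
- plate: white melamine plate with four crank lures, 190 mm across, 30 mm high with the lures, fixed bystander. Origin: centre of its underside

How it is judged (in metres and radians):
On the way, in this order (a step that is already met when the one before it is completed fails the run):
1. every spool lies flat on a post of the stand ((horizontal distance between spool1 and post_a_top below 0.006 m or horizontal distance between spool1 and post_b_top below 0.006 m) and z of each of spool1, spool2, spool3, spool4 in the frame of stand below 0.06 m and angle between each of spool1, spool2, spool3, spool4's own z axis and vertical below 0.12 rad and (horizontal distance between spool2 and post_a_top below 0.006 m or horizontal distance between spool2 and post_b_top below 0.006 m) and (horizontal distance between spool3 and post_a_top below 0.006 m or horizontal distance between spool3 and post_b_top below 0.006 m) and (horizontal distance between spool4 and post_a_top below 0.006 m or horizontal distance between spool4 and post_b_top below 0.006 m)), for 0.2 s.
2. a thumbscrew is screwed home in each post (value of joint each of thread_a, thread_b above 2.1 rad and ((horizontal distance between screw1 and post_a_top below 0.004 m and z of screw1 in the frame of stand between 0.088 and 0.0945 m and angle between the z axis of screw1 and the z axis of stand, either way round below 0.08 rad) or (horizontal distance between screw2 and post_a_top below 0.004 m and z of screw2 in the frame of stand between 0.088 and 0.0945 m and angle between the z axis of screw2 and the z axis of stand, either way round below 0.08 rad)) and ((horizontal distance between screw1 and post_b_top below 0.004 m and z of screw1 in the frame of stand between 0.088 and 0.0945 m and angle between the z axis of screw1 and the z axis of stand, either way round below 0.08 rad) or (horizontal distance between screw2 and post_b_top below 0.004 m and z of screw2 in the frame of stand between 0.088 and 0.0945 m and angle between the z axis of screw2 and the z axis of stand, either way round below 0.08 rad))), for 0.2 s.
At the end, for the whole second after the job is handed in: Every spool is round a post (axes within 6 mm), flat within 0.12 rad, underside below 60 mm above the table (first or second in the stack); both threads past 2.1 rad; a screw in each post within 4 mm and 0.08 rad of its axis, cap at most 4.5 mm above the rim; all at rest (all of step 1 and all of step 2 and linear speed of each of spool1, spool2, spool3, spool4, screw1, screw2 below 0.02 m/s); the robot touches nothing.
It fails at once if a bystander is pushed more than 20 mm (distance of any of tumbler, tackle_case, fish_gripper from where it was at the start of the episode above 0.02 m).
It fails at once if a screw is started crooked: over a well but tilted more than 0.15 rad ((horizontal distance between screw1 and post_a_top below 0.015 m and z of screw1 in the frame of stand below 0.16 m and angle between screw1's own z axis and vertical above 0.15 rad) or (horizontal distance between screw1 and post_b_top below 0.015 m and z of screw1 in the frame of stand below 0.16 m and angle between screw1's own z axis and vertical above 0.15 rad) or (horizontal distance between screw2 and post_a_top below 0.015 m and z of screw2 in the frame of stand below 0.16 m and angle between screw2's own z axis and vertical above 0.15 rad) or (horizontal distance between screw2 and post_b_top below 0.015 m and z of screw2 in the frame of stand below 0.16 m and angle between screw2's own z axis and vertical above 0.15 rad)).
Of spool1, spool2, spool3, spool4 only 2 to 4 are there at a start; the rules pass over those that are not, and their reading is None.
At some moment in a run one of spool1, spool2, spool3, spool4 may be knocked a few centimetres aside while the robot is not near it.
It also fails if it takes over 210 s, if anything falls off the work surface, if the arm or the gripper's body presses on something with over 40 N, if the wrist force passes 120 N, or if a joint passes its speed limit or range.

## Working session

There is one attempt and no reset: what is moved stays moved. The work goes in short steps, Python scripts to look and compute and a tool call to move; the robot and the scene stay as the last step left them, time stands still between calls to the robot, and variables do not carry over. Pictures are saved under pics/ and viewed, at most 14 in all, crops included, and the job is handed in when it is done.

Besides the shell and the picture viewer there is one more tool, called after "Request:" as name(argument=value, ...) on one line, values as JSON. servo_tool: Moves the arm, as the interface text tells. Its arguments: {"type":"object","properties":{"commands":{"type":"array","items":{"type":"array","items":{"type":"array","items":{"type":"number"}}}}},"required":["commands"]}

```bash
mkdir -p pics; ls
python3 - <<'E'
from station import r
import cv2
s=r.sense();print(s)
for n in("side","top"):
    c=r.capture(n);cv2.imwrite(f"pics/{n}0.png",c["pixels"][:,:,::-1])
    print(n,c["camera_matrix"],c["dist"],c["R"],c["t"])
E
```

```text
pics
{'time_s': 0.0, 'joints': array([ 8.32290832e+01,  2.20882954e+01,  3.80454785e-01, -2.79288004e-02,
       -6.84128633e+01, -1.48177660e+01]), 'joint_velocities': array([ 0.09595796, -0.01615496,  0.06487683, -0.01627436, -0.02931512,
       -0.03882605]), 'effort': array([-8.20509358e-04, -3.90659523e+01,  1.87410718e+01,  4.21983674e+00,
        1.09771744e-02, -1.90869250e-04]), 'tcp_pos': array([0.22972366, 0.58062285, 0.23249293]), 'ee_rot': array([[ 9.29783038e-01, -3.68107340e-01, -6.98470617e-04],
       [-3.68107989e-01, -9.29780809e-01, -2.03850643e-03],
       [ 1.00964604e-04,  2.15248131e-03, -9.99997678e-01]]), 'wrist_force': array([-0.13551251,  0.69314908,  0.58844948]), 'moment': array([ 0.03343445, -0.02653211, -0.01249918]), 'gripper_force': 0.0, 'gripper_width': 0.9975029256186304}
side [[371.2298179    0.         253.27577866]
 [  0.         371.2298179  185.37552125]
 [  0.           0.           1.        ]] [-0.1188481  0.         0.         0.         0.       ] [[ 0.99970335 -0.0116676  -0.02137953]
 [-0.02423668 -0.56335639 -0.82585844]
 [-0.00240851  0.82613161 -0.56347206]] [-0.58114255  0.09952724  0.90377561]
top [[357.3075864    0.         256.03540913]
 [  0.         357.3075864  192.61400818]
 [  0.           0.           1.        ]] [-0.07910274  0.          0.          0.          0.        ] [[ 0.00893976 -0.99931689 -0.03585861]
 [-0.9880707  -0.0033144  -0.15396529]
 [ 0.15374127  0.03680725 -0.98742536]] [0.02715515 0.61005577 0.93438757]
```

View pics/side0.png

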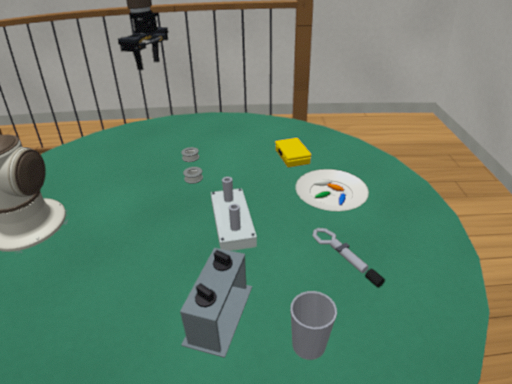

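View pics/top0.png

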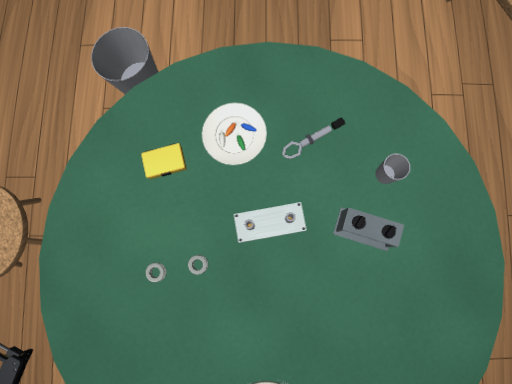

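Side view shows two spools, at (190,154) and (193,175); the posts at (228,183) and (235,212); and the bracket with its screws at (222,261) and (205,295). The top view agrees: spools (156,272) and (198,265), posts (250,225) and (290,217), screws (358,222) and (389,232).

```bash
cat > h.py <<'E'
import numpy as np, cv2
from station import r
def ray(c,uv):
    p=cv2.undistortPoints(np.array([[uv]],float),c["camera_matrix"],np.array(c["dist"]))[0,0]
    R=np.array(c["R"]);t=np.array(c["t"])
    return -R.T@t, R.T@np.array([p[0],p[1],1.])
def plane(c,uv,z):
    o,d=ray(c,uv); return o+d*(z-o[2])/d[2]
def tri(c1,u1,c2,u2):
    o1,d1=ray(c1,u1);o2,d2=ray(c2,u2)
    s=np.linalg.lstsq(np.stack([d1,-d2],1),o2-o1,rcond=None)[0]
    a=o1+s[0]*d1;b=o2+s[1]*d2
    return (a+b)/2,np.linalg.norm(a-b)
def proj(c,X):
    return cv2.projectPoints(np.array([X],float),cv2.Rodrigues(np.array(c["R"]))[0],np.array(c["t"]),c["camera_matrix"],np.array(c["dist"]))[0][0,0]
def crop(c,x,y,w,h,k):
    return cv2.resize(c["pixels"][y:y+h,x:x+w,::-1],None,fx=k,fy=k,interpolation=cv2.INTER_CUBIC)
E
python3 - <<'E'
from h import *
c=r.capture("top");s=r.capture("side")
a=crop(c,140,195,200,75,4);a=np.vstack([crop(c,140,200,200,90,4)[:300],crop(c,330,200,80,50,4).repeat(1,0) if 0 else cv2.copyMakeBorder(crop(c,330,200,80,50,5),0,0,0,400,cv2.BORDER_CONSTANT)])
cv2.imwrite("pics/t1.png",a)
b=np.hstack([crop(s,175,145,85,105,5),crop(s,180,240,75,105,5)])
cv2.imwrite("pics/s1.png",b);print(a.shape,b.shape)
for n,q in(("top",c),("side",s)):
    im=q["pixels"];hsv=cv2.cvtColor(im,cv2.COLOR_RGB2HSV)
    for nm,m in(("grey",(hsv[...,1]<70)),("dark",(hsv[...,2]<35)),("bright",(hsv[...,1]<60)&(hsv[...,2]>170))):
        k,l,st,ce=cv2.connectedComponentsWithStats(m.astype(np.uint8))
        for i in range(1,k):
            x,y,w,h,ar=st[i]
            if 30<ar<6000 and 140<x<420 and 100<y<350: print(n,nm,st[i],ce[i].round(2))
E
```

```text
(550, 800, 3) (525, 800, 3)
top grey [ 201  102   66   64 3050] [233.35 133.44]
top grey [332 118  13  11  82] [337.6  123.02]
top grey [282 125  50  34 428] [305.86 141.36]
top grey [375 153  36  31 794] [392.97 168.51]
top grey [ 233  202   74   41 2076] [269.54 221.94]
top grey [ 333  207   71   44 1969] [367.84 228.71]
top grey [188 255  20  20 266] [197.48 264.37]
top grey [145 262  22  21 286] [155.3  271.93]
top dark [332 118  12  11  79] [337.39 123.13]
top dark [354 216   9  12  42] [358.07 222.17]
top dark [384 225  11  13  79] [389.   231.39]
top bright [ 202  103   65   62 2894] [233.48 133.43]
top bright [312 127  19  11  54] [321.44 132.07]
top bright [384 166  10  13  61] [388.64 171.15]
top bright [ 234  202   72   40 1787] [269.58 221.88]
side grey [181 147  18  15 219] [189.81 154.08]
side grey [183 167  20  17 270] [192.66 174.66]
side grey [ 295  169   74   43 2262] [331.56 189.46]
side grey [312 228  56  45 654] [340.86 248.83]
side grey [366 270  18  16 160] [374.34 277.28]
side grey [ 290  291   47   69 2522] [311.42 322.9 ]
side dark [215 254  16  12 104] [222.52 260.21]
side dark [366 272  18  15  73] [374.63 280.25]
side dark [198 289  16  13  96] [205.88 295.59]
side bright [ 296  169   72   42 2045] [331.86 189.4 ]
side bright [ 212  189   43   53 1275] [231.64 216.35]
side bright [314 230  17  12  32] [319.06 237.22]
side bright [325 230  15  16  45] [333.84 238.69]
side bright [343 249  23  19 127] [353.8  257.94]
```

View pics/t1.png

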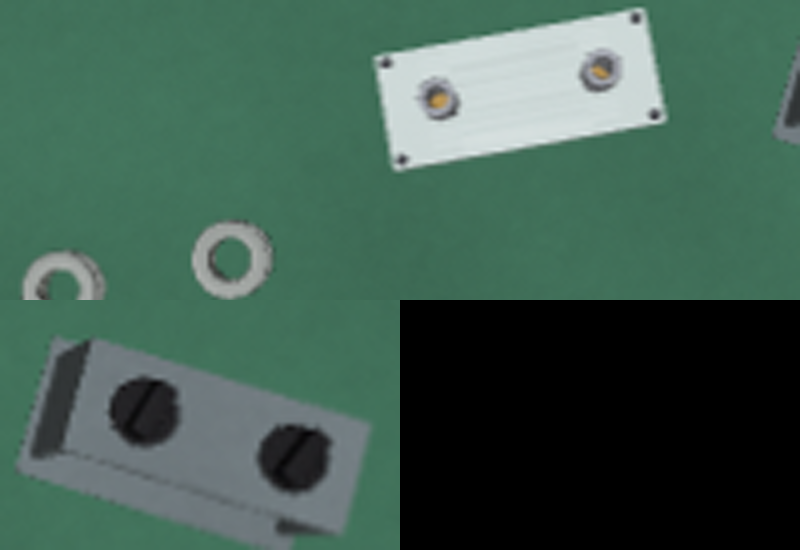

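View pics/s1.png

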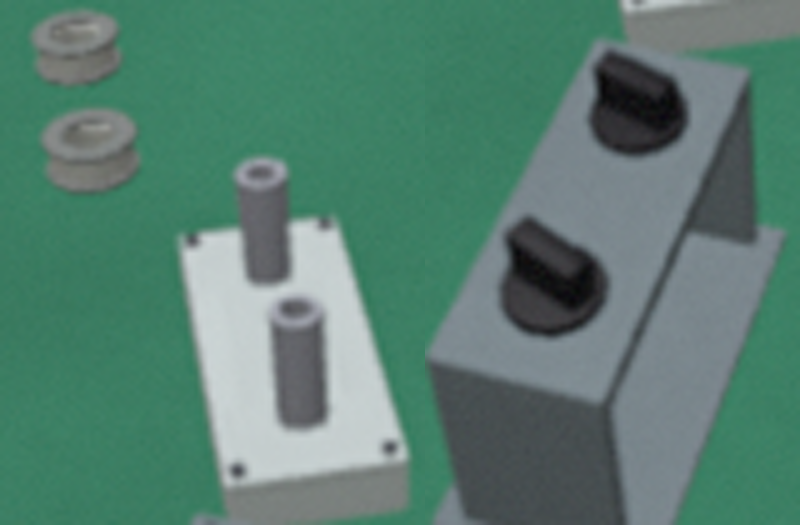

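```bash
cat > m.py <<'E'
from h import *
c=r.capture("top");s=r.capture("side")
T=lambda x,y:(140+x/4-.375,200+y/4-.375)
S=lambda x,y:(175+x/5-.4,145+y/5-.4)
B=lambda x,y:(330+x/5-.4,200+(y-300)/5-.4)
S2=lambda x,y:(180+(x-425)/5-.4,240+y/5-.4)
q=np.array([plane(c,T(*p),.03)[:2] for p in((375,57),(644,9),(666,120),(395,170))])
print("stand",q.mean(0),np.linalg.norm(np.roll(q,1,0)-q,axis=1), q.round(4).tolist())
v=(q[0]+q[3]-q[1]-q[2]);v/=np.linalg.norm(v);print("y dir",v,"yaw",np.degrees(np.arctan2(-v[0],v[1])))
print("a,b from base",q.mean(0)+.055*v,q.mean(0)-.055*v)
for n,t,z in(("a",(438,99),(261,172)),("b",(600,70),(297,310))):
    print(n,"top",plane(c,T(*t),.09),"side",plane(s,S(*z),.09),tri(c,T(*t),s,S(*z)))
for n,t,z,w in(("sc1",(144,412),(638,112),((125,435),(165,385))),("sc2",(294,457),(553,290),((278,478),(315,435)))):
    print(n,"top",plane(c,B(*t),.10),"side",plane(s,S2(*z),.10),tri(c,B(*t),s,S2(*z)))
    d=plane(c,B(*w[1]),.12)-plane(c,B(*w[0]),.12);print("wing yaw",np.degrees(np.arctan2(d[1],d[0])))
for n,im,st in(("top",c,((155.3,271.93),(197.48,264.37))),("side",s,((189.81,154.08),(192.66,174.66)))):
    for u in st: print("spool",n,plane(im,u,.012 if n=="side" else .02))
E
python3 m.py
```

```text
stand [ 0.53112787 -0.00666141] [0.07933095 0.1898972  0.07815348 0.1893289 ] [[0.5526, 0.0941], [0.587, -0.0926], [0.5102, -0.107], [0.4747, 0.0789]]
y dir [-0.1843435   0.98286188] yaw 10.622859318490192
a,b from base [0.52098898 0.047396  ] [ 0.54126676 -0.06071881]
a top [0.51977753 0.0465493  0.09      ] side [0.52008659 0.04959076 0.09      ] (array([0.52000198, 0.0464883 , 0.0919741 ]), np.float64(0.0007130520681723528))
b top [ 0.53921571 -0.05846124  0.09      ] side [ 0.54084454 -0.06000587  0.09      ] (array([ 0.54003185, -0.05844893,  0.08868026]), np.float64(0.001410329524076903))
sc1 top [ 0.52650405 -0.23387794  0.1       ] side [ 0.52569147 -0.23336796  0.1       ] (array([ 0.52610995, -0.23380314,  0.10052079]), np.float64(0.0007194764738239918))
wing yaw -39.76290595550028
sc2 top [ 0.50364726 -0.31023573  0.1       ] side [ 0.50253116 -0.31168955  0.1       ] (array([ 0.50302496, -0.31072039,  0.09894886]), np.float64(0.0013738649186891432))
wing yaw -42.376600254584524
spool top [0.3894257  0.31102343 0.02      ]
spool top [0.41235233 0.1925693  0.02      ]
spool side [0.38645492 0.31641821 0.012     ]
spool side [0.41051786 0.19579208 0.012     ]
```

```bash
cat > d.py <<'E'
import sys; from h import *
def st():
    s=r.sense();R=s["ee_rot"];p=s["tcp_pos"];yaw=np.degrees(np.arctan2(R[1,0],R[0,0]))
    print("t%.1f p(mm) %s yaw %.1f tilt(mrad) %s F %s M %s w %.3f g %.1f j6 %.0f"%(s["time_s"],(p*1e3).round(1),yaw,(R[:2,2]*1e3).round(1),np.round(s["wrist_force"],1),np.round(s["moment"],2),s["gripper_width"],s["gripper_force"],s["joints"][5]))
    return s,R,p,yaw
s,R,p,yaw=st()
if len(sys.argv)>1:
    x,y,z,w=map(float,sys.argv[1:5])
    print("delta tool mm",(R.T@(np.array([x,y,z])-p*1e3)).round(1),"az rad %.3f"%np.radians((yaw-w+180)%360-180))
E
python3 d.py 520.5 47.5 200 0
```

```text
t0.3 p(mm) [229.9 581.  233.2] yaw -21.6 tilt(mrad) [-0.2 -0.7] F [-0.4 -0.8 -0.2] M [ 0.02 -0.02 -0.02] w 0.996 g 0.0 j6 -15
delta tool mm [466.5 389.1  33.5] az rad -0.377
```

Request:
servo_tool(commands=[[[0, 30, 25, 2, 0, 0, 0], [0, 60, 50, 4, 0, 0, 0], [0, 95, 80, 6, 0, 0, 0], [0, 125, 105, 8, 0, 0, 0], [0, 155, 130, 10, 0, 0, 0]]])

```text
time_s: 0.8
tcp_pos: [0.3267, 0.4016, 0.2236]
ee_rot: [[0.93, -0.368, 0.0], [-0.368, -0.93, 0.0], [0.0, -0.0, -1.0]]
wrist_force: [0.9, 0.2, -0.4]
gripper_width: 1.0
gripper_force: 0.0
```

Request:
servo_tool(commands=[[[0, 30, 25, 2, 0, 0, 0], [0, 60, 50, 4, 0, 0, 0], [0, 95, 80, 6, 0, 0, 0], [0, 125, 105, 8, 0, 0, 0], [0, 155, 130, 10, 0, 0, 0]]])

```text
time_s: 1.3
tcp_pos: [0.423, 0.2237, 0.2138]
ee_rot: [[0.93, -0.368, 0.0], [-0.368, -0.93, 0.0], [0.0, -0.001, -1.0]]
wrist_force: [1.1, 0.2, -0.4]
gripper_width: 0.998
gripper_force: 0.0
```

Request:
servo_tool(commands=[[[0, 30, 25, 2, 0, 0, 0], [0, 60, 50, 4, 0, 0, 0], [0, 95, 80, 6, 0, 0, 0], [0, 125, 105, 8, 0, 0, 0], [0, 155, 130, 10, 0, 0, 0]]])

```text
time_s: 1.8
tcp_pos: [0.5194, 0.0458, 0.2037]
ee_rot: [[0.93, -0.368, 0.0], [-0.368, -0.93, 0.0], [0.0, -0.0, -1.0]]
wrist_force: [0.4, 0.7, 0.2]
gripper_width: 1.004
gripper_force: 0.0
```

Request:
servo_tool(commands=[[[0, 0, 0, 0, 0, 0, -0.125], [0, 0, 0, 0, 0, 0, -0.25], [0, 0, 0, 0, 0, 0, -0.377], [0, 0, 0, 0, 0, 0, -0.377], [0, 0, 0, 0, 0, 0, -0.377]]])

```text
time_s: 2.3
tcp_pos: [0.5188, 0.0474, 0.2036]
ee_rot: [[1.0, -0.002, 0.0], [-0.002, -1.0, 0.0], [0.0, -0.0, -1.0]]
wrist_force: [-0.5, 0.0, -0.1]
gripper_width: 1.0
gripper_force: 0.0
```

```bash
python3 d.py 520.5 47.5 85 0
```

```text
t2.3 p(mm) [518.8  47.4 203.6] yaw -0.1 tilt(mrad) [0.1 0. ] F [-0.5  0.  -0.1] M [-0.03  0.    0.01] w 1.000 g 0.0 j6 67
delta tool mm [ 1.700e+00 -1.000e-01  1.186e+02] az rad -0.002
```

Request:
servo_tool(commands=[[[0, 2, 0, 30, 0, 0, 0], [0, 2, 0, 60, 0, 0, 0], [0, 2, 0, 90, 0, 0, 0], [0.3, 2, 0, 118, 0, 0, 0], [0.5, 2, 0, 118, 0, 0, 0]]])

```text
time_s: 2.8
tcp_pos: [0.518, 0.0466, 0.0821]
ee_rot: [[1.0, -0.002, -0.008], [-0.002, -1.0, -0.003], [-0.008, 0.003, -1.0]]
wrist_force: [-0.6, -0.1, -0.7]
gripper_width: 0.892
gripper_force: 0.0
```

Request:
servo_tool(commands=[[[0.66, 0, 0, 0, 0, 0, 0], [0.66, 0, 0, 0, 0, 0, 0], [0.7, 0, 0, 0, 0, 0, 0], [0.7, 0, 0, 0, 0, 0, 0], [0.7, 0, 0, 0, 0, 0, 0]]])

```text
time_s: 3.3
tcp_pos: [0.5212, 0.0475, 0.0864]
ee_rot: [[1.0, 0.0, 0.001], [0.0, -1.0, 0.001], [0.001, -0.001, -1.0]]
wrist_force: [0.1, -0.5, 0.1]
gripper_width: 0.448
gripper_force: 0.0
```

Request:
servo_tool(commands=[[[0.73, 0, 0, 0, 0, 0, 0], [0.73, 0, 0, 0, 0, 0, 0], [0.73, 0, 0, 0, 0, 0, 0], [0.73, 0, 0, 0, 0, 0, 0], [0.73, 0, 0, 0, 0, 0, 0]]])

```text
time_s: 3.8
tcp_pos: [0.521, 0.0485, 0.0858]
ee_rot: [[1.0, 0.001, 0.001], [0.001, -1.0, 0.001], [0.001, -0.001, -1.0]]
wrist_force: [-1.7, 5.0, 1.1]
gripper_width: 0.276
gripper_force: 23.3
```

Request:
servo_tool(commands=[[[0.73, 0, -1, 0, 0, 0, 0], [0.73, 0, -1, 0, 0, 0, 0], [0.73, 0, -1, 0, 0, 0, 0], [0.73, 0, -1, 0, 0, 0, 0], [0.73, 0, -1, 0, 0, 0, 0]]])

```text
time_s: 4.3
tcp_pos: [0.5209, 0.0486, 0.0857]
ee_rot: [[1.0, 0.0, 0.0], [0.0, -1.0, 0.0], [0.0, -0.0, -1.0]]
wrist_force: [-1.9, 2.6, 3.3]
gripper_width: 0.274
gripper_force: 24.1
```

Request:
servo_tool(commands=[[[0, 0, 0, 0, 0, 0, 0], [0, 0, 0, 0, 0, 0, 0.15], [0, 0, 0, 0, 0, 0, 0.3], [0, 0, 0, 0, 0, 0, 0.45], [0, 0, 0, 0, 0, 0, 0.6]]])

```text
time_s: 4.8
tcp_pos: [0.5205, 0.0478, 0.0851]
ee_rot: [[0.822, -0.57, -0.001], [-0.57, -0.822, -0.001], [-0.0, 0.001, -1.0]]
wrist_force: [0.1, 0.1, 0.2]
gripper_width: 0.647
gripper_force: 0.0
```

Request:
servo_tool(commands=[[[0, 0, 0, 0, 0, 0, 0.15], [0, 0, 0, 0, 0, 0, 0.3], [0, 0, 0, 0, 0, 0, 0.45], [0, 0, 0, 0, 0, 0, 0.6], [0, 0, 0, 0, 0, 0, 0.7]]])

```text
time_s: 5.3
tcp_pos: [0.5205, 0.0478, 0.0851]
ee_rot: [[0.262, -0.965, -0.001], [-0.965, -0.262, -0.001], [0.0, 0.001, -1.0]]
wrist_force: [-0.1, 0.5, -0.5]
gripper_width: 0.987
gripper_force: 0.0
```

Request:
servo_tool(commands=[[[0.3, 0, 0, 0, 0, 0, 0.15], [0.5, 0, 0, 0, 0, 0, 0.27], [0.7, 0, 0, 0, 0, 0, 0.27], [0.73, 0, 0, 0, 0, 0, 0.27], [0.73, 0, 0, 0, 0, 0, 0.27]]])

```text
time_s: 5.8
tcp_pos: [0.5207, 0.0482, 0.0854]
ee_rot: [[0.002, -1.0, -0.0], [-1.0, -0.002, -0.0], [0.0, 0.0, -1.0]]
wrist_force: [0.3, 1.0, 0.6]
gripper_width: 0.632
gripper_force: 0.0
```

Request:
servo_tool(commands=[[[0.73, 0, 0, 0, 0, 0, 0], [0.73, 0, 0, 0, 0, 0, 0], [0.73, 0, 0, 0, 0, 0, 0], [0.73, 0, 0, 0, 0, 0, 0], [0.73, 0, 0, 0, 0, 0, 0]]])

```text
time_s: 6.3
tcp_pos: [0.5208, 0.0484, 0.0856]
ee_rot: [[0.001, -1.0, 0.0], [-1.0, -0.001, 0.0], [-0.0, -0.0, -1.0]]
wrist_force: [-0.5, 0.5, -0.1]
gripper_width: 0.282
gripper_force: 8.9
```

Request:
servo_tool(commands=[[[0.73, 0, 0, 0, 0, 0, 0], [0.73, 0, 0, 0, 0, 0, 0], [0.73, 0, 0, 0, 0, 0, 0], [0.73, 0, 0, 0, 0, 0, 0], [0.73, 0, 0, 0, 0, 0, 0]]])

```text
time_s: 6.8
tcp_pos: [0.5209, 0.0484, 0.0856]
ee_rot: [[0.001, -1.0, 0.0], [-1.0, -0.001, -0.0], [0.0, -0.0, -1.0]]
wrist_force: [-0.9, 0.6, -0.1]
gripper_width: 0.274
gripper_force: 24.2
```

Request:
servo_tool(commands=[[[0, 0, 0, 0, 0, 0, 0], [0, 0, 0, 0, 0, 0, 0], [0, 0, 0, -25, 0, 0, 0], [0, 0, 0, -50, 0, 0, 0], [0, 0, 0, -50, 0, 0, 0]]])

```text
time_s: 7.3
tcp_pos: [0.5232, 0.0491, 0.139]
ee_rot: [[0.002, -1.0, 0.007], [-1.0, -0.002, 0.002], [-0.002, -0.007, -1.0]]
wrist_force: [0.1, 0.5, -0.0]
gripper_width: 0.65
gripper_force: 0.0
```

Request:
servo_tool(commands=[[[0, 36, -7, 0, 0, 0, 0], [0, 72, -14, 0, 0, 0, 0], [0, 108, -20, 0, 0, 0, 0], [0, 108, -20, 25, 0, 0, 0], [0.4, 108, -20, 50, 0, 0, 0]]])

```text
time_s: 7.8
tcp_pos: [0.5411, -0.0608, 0.085]
ee_rot: [[-0.002, -1.0, 0.001], [-1.0, 0.002, 0.001], [-0.001, -0.001, -1.0]]
wrist_force: [-0.4, -0.4, -0.1]
gripper_width: 0.952
gripper_force: 0.0
```

Request:
servo_tool(commands=[[[0.7, 0, 0, 0, 0, 0, 0], [0.73, 0, 0, 0, 0, 0, 0], [0.73, 0, 0, 0, 0, 0, 0], [0.73, 0, 0, 0, 0, 0, 0], [0.73, 0, 0, 0, 0, 0, 0]]])

```text
time_s: 8.3
tcp_pos: [0.5415, -0.0592, 0.0866]
ee_rot: [[0.002, -1.0, 0.002], [-1.0, -0.002, 0.0], [-0.0, -0.002, -1.0]]
wrist_force: [-0.9, 0.2, -0.2]
gripper_width: 0.54
gripper_force: 0.0
```

Request:
servo_tool(commands=[[[0.73, 0, 0, 0, 0, 0, 0], [0.73, 0, 0, 0, 0, 0, 0], [0.73, 0, 0, 0, 0, 0, 0], [0.73, 0, 0, 0, 0, 0, 0], [0.73, 0, 0, 0, 0, 0, 0]]])

```text
time_s: 8.8
tcp_pos: [0.541, -0.0596, 0.0856]
ee_rot: [[0.001, -1.0, 0.0], [-1.0, -0.001, -0.0], [0.0, -0.0, -1.0]]
wrist_force: [-0.2, 1.0, 0.6]
gripper_width: 0.278
gripper_force: 20.6
```

Request:
servo_tool(commands=[[[0, 0, 0, 0, 0, 0, 0], [0, 0, 0, 0, 0, 0, -0.15], [0, 0, 0, 0, 0, 0, -0.3], [0, 0, 0, 0, 0, 0, -0.45], [0, 0, 0, 0, 0, 0, -0.6]]])

```text
time_s: 9.3
tcp_pos: [0.5408, -0.0596, 0.0854]
ee_rot: [[0.57, -0.821, -0.0], [-0.821, -0.57, -0.0], [-0.0, 0.0, -1.0]]
wrist_force: [-0.3, -0.6, -0.7]
gripper_width: 0.646
gripper_force: 0.0
```

Request:
servo_tool(commands=[[[0, 0, 0, 0, 0, 0, -0.15], [0, 0, 0, 0, 0, 0, -0.3], [0, 0, 0, 0, 0, 0, -0.45], [0, 0, 0, 0, 0, 0, -0.6], [0, 0, 0, 0, 0, 0, -0.7]]])

```text
time_s: 9.8
tcp_pos: [0.5408, -0.0596, 0.0854]
ee_rot: [[0.965, -0.262, -0.0], [-0.262, -0.965, -0.0], [-0.0, 0.0, -1.0]]
wrist_force: [0.2, 0.0, -0.5]
gripper_width: 0.987
gripper_force: 0.0
```

Request:
servo_tool(commands=[[[0.3, 0, 0, 0, 0, 0, -0.15], [0.5, 0, 0, 0, 0, 0, -0.27], [0.7, 0, 0, 0, 0, 0, -0.27], [0.73, 0, 0, 0, 0, 0, -0.27], [0.73, 0, 0, 0, 0, 0, -0.27]]])

```text
time_s: 10.3
tcp_pos: [0.5409, -0.0596, 0.0855]
ee_rot: [[1.0, -0.002, -0.0], [-0.002, -1.0, -0.0], [-0.0, 0.0, -1.0]]
wrist_force: [0.3, -0.9, -0.1]
gripper_width: 0.627
gripper_force: 0.0
```

Request:
servo_tool(commands=[[[0.73, 0, 0, 0, 0, 0, 0], [0.73, 0, 0, 0, 0, 0, 0], [0.73, 0, 0, 0, 0, 0, 0], [0.73, 0, 0, 0, 0, 0, 0], [0.73, 0, 0, 0, 0, 0, 0]]])

```text
time_s: 10.8
tcp_pos: [0.5409, -0.0595, 0.0855]
ee_rot: [[1.0, 0.0, 0.0], [0.0, -1.0, 0.0], [0.0, -0.0, -1.0]]
wrist_force: [0.8, -0.1, 0.3]
gripper_width: 0.284
gripper_force: 9.0
```

Request:
servo_tool(commands=[[[0.73, 0, 0, 0, 0, 0, 0], [0.73, 0, 0, 0, 0, 0, 0], [0.73, 0, 0, 0, 0, 0, 0], [0.73, 0, 0, 0, 0, 0, 0], [0.73, 0, 0, 0, 0, 0, 0]]])

```text
time_s: 11.3
tcp_pos: [0.5409, -0.0596, 0.0856]
ee_rot: [[1.0, 0.0, 0.0], [0.0, -1.0, -0.0], [0.0, 0.0, -1.0]]
wrist_force: [-0.4, 0.9, -1.2]
gripper_width: 0.276
gripper_force: 24.3
```

Request:
servo_tool(commands=[[[0, 0, 0, 0, 0, 0, 0], [0, 0, 0, 0, 0, 0, 0], [0, 0, 0, -35, 0, 0, 0], [0, 0, 0, -70, 0, 0, 0], [0, 0, 0, -115, 0, 0, 0]]])

```text
time_s: 11.8
tcp_pos: [0.5398, -0.0597, 0.2004]
ee_rot: [[1.0, -0.0, -0.004], [-0.0, -1.0, -0.0], [-0.004, 0.0, -1.0]]
wrist_force: [1.2, -0.1, 0.0]
gripper_width: 0.645
gripper_force: 0.0
```

```bash
cat > sp.py <<'E'
from h import *
for n in("top","side"):
    c=r.capture(n);hsv=cv2.cvtColor(c["pixels"],cv2.COLOR_RGB2HSV)
    k,l,st,ce=cv2.connectedComponentsWithStats((hsv[...,1]<70).astype(np.uint8))
    for i in range(1,k):
        x,y,w,h,a=st[i]
        if 100<a<400 and 130<x<270 and 140<y<330 and w<26 and h<26:
            u=(x+w/2-.5,y+h/2-.5); print(n,st[i],(plane(c,u,.018 if n=="top" else .013)*1e3).round(1))
E
python3 sp.py; python3 d.py 412 194 150 0
```

```text
top [145 262  22  21 286] [389.1 311.1  18. ]
side [181 147  18  15 221] [385.8 315.2  13. ]
side [183 167  20  17 271] [410.6 192.4  13. ]
t11.9 p(mm) [544.9 -59.6 207.5] yaw 0.1 tilt(mrad) [14.3  0.2] F [ 0.9 -0.1 -0.1] M [-0.01 -0.14 -0.05] w 0.736 g 0.0 j6 79
delta tool mm [-133.4 -253.7   55.6] az rad 0.001
```

Request:
servo_tool(commands=[[[0, -15, -30, 0, 0, 0, 0], [0, -40, -75, 0, 0, 0, 0], [0, -60, -120, 0, 0, 0, 0], [0, -85, -165, 0, 0, 0, 0], [0, -105, -210, 20, 0, 0, 0]]])

```text
time_s: 12.4
tcp_pos: [0.438, 0.1482, 0.1842]
ee_rot: [[1.0, 0.0, 0.005], [0.0, -1.0, 0.003], [0.005, -0.003, -1.0]]
wrist_force: [1.0, 0.4, -0.1]
gripper_width: 1.001
gripper_force: 0.0
```

Request:
servo_tool(commands=[[[0, -24.5, -43, 20, 0, 0, 0], [0, -24.5, -43, 70, 0, 0, 0], [0, -24.5, -43, 90, 0, 0, 0], [0, -24.5, -43, 90, 0, 0, 0], [0, -24.5, -43, 90, 0, 0, 0]]])

```text
time_s: 12.9
tcp_pos: [0.4139, 0.1892, 0.0928]
ee_rot: [[1.0, 0.001, 0.0], [0.001, -1.0, -0.0], [0.0, 0.0, -1.0]]
wrist_force: [0.6, 0.3, -0.2]
gripper_width: 0.999
gripper_force: 0.0
```

```bash
python3 d.py 411.5 193.5 14 0; python3 sp.py
```

```text
t12.9 p(mm) [413.9 189.2  92.8] yaw 0.0 tilt(mrad) [ 0.5 -0.2] F [ 0.6  0.3 -0.2] M [ 0.02 -0.04 -0.03] w 0.999 g 0.0 j6 45
delta tool mm [-2.4 -4.3 78.8] az rad 0.001
side [183 167  20  17 270] [410.6 192.4  13. ]
```

Request:
servo_tool(commands=[[[0, -2, -4, 25, 0, 0, 0], [0, -2, -4, 50, 0, 0, 0], [0, -2, -4, 70, 0, 0, 0], [0, -2, -4, 78, 0, 0, 0], [0, -2, -4, 78, 0, 0, 0]]])

```text
time_s: 13.5
tcp_pos: [0.4118, 0.1929, 0.0146]
ee_rot: [[1.0, -0.0, 0.0], [-0.0, -1.0, -0.0], [0.0, 0.0, -1.0]]
wrist_force: [-0.7, -0.2, 0.2]
gripper_width: 1.003
gripper_force: 0.0
```

Request:
servo_tool(commands=[[[0.4, 0, 0, 0, 0, 0, 0], [0.4, 0, 0, 0, 0, 0, 0], [0.4, 0, 0, 0, 0, 0, 0], [0.4, 0, 0, 0, 0, 0, 0], [0.4, 0, 0, 0, 0, 0, 0]]])

```text
time_s: 14.0
tcp_pos: [0.4115, 0.1932, 0.0148]
ee_rot: [[1.0, 0.0, 0.001], [0.0, -1.0, 0.001], [0.001, -0.001, -1.0]]
wrist_force: [0.1, 0.6, 0.0]
gripper_width: 0.65
gripper_force: 0.3
```

Request:
servo_tool(commands=[[[0, 0, 0, 0, 0, 0, 0], [0, 0, 0, 0, 0, 0, 0], [0, 0, 0, 0, 0, 0, 0.15], [0, 0, 0, 0, 0, 0, 0.3], [0, 0, 0, 0, 0, 0, 0.45]]])

```text
time_s: 14.5
tcp_pos: [0.4113, 0.193, 0.0144]
ee_rot: [[0.898, -0.44, -0.0], [-0.44, -0.898, -0.0], [-0.0, 0.0, -1.0]]
wrist_force: [-0.5, -1.2, -0.1]
gripper_width: 0.974
gripper_force: 0.0
```

Request:
servo_tool(commands=[[[0, 0, 0, 0, 0, 0, 0.15], [0, 0, 0, 0, 0, 0, 0.3], [0, 0, 0, 0, 0, 0, 0.45], [0, 0, 0, 0, 0, 0, 0.6], [0, 0, 0, 0, 0, 0, 0.7]]])

```text
time_s: 15.0
tcp_pos: [0.4113, 0.1929, 0.0143]
ee_rot: [[0.404, -0.915, -0.0], [-0.915, -0.404, -0.0], [0.0, 0.0, -1.0]]
wrist_force: [1.0, 0.0, 0.1]
gripper_width: 1.004
gripper_force: 0.0
```

Request:
servo_tool(commands=[[[0.2, 0, 0, 0, 0, 0, 0.15], [0.4, 0, 0, 0, 0, 0, 0.3], [0.45, 0, 0, 0, 0, 0, 0.42], [0.45, 0, 0, 0, 0, 0, 0.42], [0.45, 0, 0, 0, 0, 0, 0.42]]])

```text
time_s: 15.5
tcp_pos: [0.4113, 0.193, 0.0144]
ee_rot: [[0.004, -1.0, -0.0], [-1.0, -0.004, -0.0], [0.0, 0.0, -1.0]]
wrist_force: [-0.1, -0.1, 0.5]
gripper_width: 0.633
gripper_force: 0.0
```

Request:
servo_tool(commands=[[[0.45, 0, 0, 0, 0, 0, 0], [0.45, 0, 0, 0, 0, 0, 0], [0.45, 0, 0, 0, 0, 0, 0], [0.45, 0, 0, 0, 0, 0, 0], [0.45, 0, 0, 0, 0, 0, 0]]])

```text
time_s: 16.0
tcp_pos: [0.4113, 0.193, 0.0144]
ee_rot: [[0.001, -1.0, -0.0], [-1.0, -0.001, -0.0], [0.0, 0.0, -1.0]]
wrist_force: [0.8, -0.8, -0.2]
gripper_width: 0.605
gripper_force: 30.0
```

Request:
servo_tool(commands=[[[0.45, 0, 0, -20, 0, 0, 0], [0.45, 0, 0, -50, 0, 0, 0], [0.45, 0, 0, -85, 0, 0, 0], [0.45, 0, 0, -120, 0, 0, 0], [0.45, 0, 0, -140, 0, 0, 0]]])

```text
time_s: 16.5
tcp_pos: [0.4121, 0.1936, 0.1572]
ee_rot: [[0.002, -1.0, 0.003], [-1.0, -0.002, 0.003], [-0.003, -0.003, -1.0]]
wrist_force: [0.4, -0.4, -0.9]
gripper_width: 0.605
gripper_force: 30.0
```

Request:
servo_tool(commands=[[[0.45, 24, -18, 0, 0, 0, 0], [0.45, 60, -45, 0, 0, 0, 0], [0.45, 96, -73, 0, 0, 0, 0], [0.45, 130, -98, 0, 0, 0, 0], [0.45, 144, -109.5, 0, 0, 0, 0]]])

```text
time_s: 17.0
tcp_pos: [0.5221, 0.0466, 0.1541]
ee_rot: [[-0.002, -1.0, -0.0], [-1.0, 0.002, -0.0], [0.0, 0.0, -1.0]]
wrist_force: [0.3, -0.3, -0.1]
gripper_width: 0.606
gripper_force: 30.0
```

Request:
servo_tool(commands=[[[0.45, 0, 0, 0, 0, 0, 0], [0.45, 0, 0, 0, 0, 0, 0], [0.45, 0, 0, 0, 0, 0, 0], [0.45, 0, 0, 0, 0, 0, 0], [0.45, 0, 0, 0, 0, 0, 0]]])

```text
time_s: 17.5
tcp_pos: [0.5206, 0.0499, 0.1546]
ee_rot: [[0.003, -1.0, 0.0], [-1.0, -0.003, 0.0], [-0.0, -0.0, -1.0]]
wrist_force: [-0.4, -0.2, -0.6]
gripper_width: 0.602
gripper_force: 30.0
```

```bash
python3 d.py 520.8 48.6 46 -90; python3 sp.py
```

```text
t17.5 p(mm) [520.6  49.9 154.6] yaw -89.9 tilt(mrad) [0.1 0.1] F [-0.4 -0.2 -0.6] M [ 0.07 -0.04 -0.05] w 0.602 g 30.0 j6 -23
delta tool mm [  1.3  -0.2 108.6] az rad 0.003
side [181 147  18  15 221] [385.8 315.2  13. ]
```

Request:
servo_tool(commands=[[[0.45, 0.5, 0, 15, 0, 0, 0], [0.45, 0.5, 0, 30, 0, 0, 0], [0.45, 0.5, 0, 45, 0, 0, 0], [0.45, 0.5, 0, 55, 0, 0, 0], [0.45, 0.5, 0, 60, 0, 0, 0]]])

```text
time_s: 18.1
tcp_pos: [0.5205, 0.0486, 0.0936]
ee_rot: [[0.001, -1.0, -0.001], [-1.0, -0.001, -0.001], [0.001, 0.001, -1.0]]
wrist_force: [0.9, -0.7, -0.5]
gripper_width: 0.601
gripper_force: 30.0
```

Request:
servo_tool(commands=[[[0.45, 0, 0, 3, 0, 0, 0], [0.45, 0, 0, 6, 0, 0, 0], [0.45, 0, 0, 9, 0, 0, 0], [0.45, 0, 0, 12, 0, 0, 0], [0.45, 0, 0, 15, 0, 0, 0]]])

```text
time_s: 18.6
tcp_pos: [0.5211, 0.0486, 0.0795]
ee_rot: [[0.001, -1.0, 0.001], [-1.0, -0.001, 0.0], [-0.0, -0.001, -1.0]]
wrist_force: [-0.7, -0.4, -0.0]
gripper_width: 0.6
gripper_force: 30.0
```

Spool is threaded on post a. Lower it and release.

Request:
servo_tool(commands=[[[0.45, 0, 0, 8, 0, 0, 0], [0.45, 0, 0, 16, 0, 0, 0], [0.45, 0, 0, 24, 0, 0, 0], [0.45, 0, 0, 30, 0, 0, 0], [0.45, 0, 0, 34, 0, 0, 0]]])

```text
time_s: 19.1
tcp_pos: [0.5207, 0.0485, 0.0445]
ee_rot: [[0.001, -1.0, -0.001], [-1.0, -0.001, -0.0], [0.0, 0.001, -1.0]]
wrist_force: [0.9, -0.5, -1.7]
gripper_width: 0.6
gripper_force: 30.0
```

Request:
servo_tool(commands=[[[0.2, 0, 0, 0, 0, 0, 0], [0, 0, 0, 0, 0, 0, 0], [0, 0, 0, 0, 0, 0, 0], [0, 0, 0, 0, 0, 0, 0], [0, 0, 0, 0, 0, 0, 0]]])

```text
time_s: 19.6
tcp_pos: [0.5211, 0.0486, 0.0457]
ee_rot: [[0.001, -1.0, 0.0], [-1.0, -0.001, 0.0], [-0.0, -0.0, -1.0]]
wrist_force: [-0.6, 0.3, 0.7]
gripper_width: 0.951
gripper_force: 0.0
```

Request:
servo_tool(commands=[[[0, 0, 0, -20, 0, 0, 0], [0, 0, 0, -50, 0, 0, 0], [0, 0, 0, -80, 0, 0, 0], [0, 0, 0, -100, 0, 0, 0], [0, 0, 0, -100, 0, 0, 0]]])

```text
time_s: 20.1
tcp_pos: [0.523, 0.0492, 0.1488]
ee_rot: [[0.002, -1.0, 0.007], [-1.0, -0.002, 0.002], [-0.002, -0.007, -1.0]]
wrist_force: [0.3, 0.3, -0.1]
gripper_width: 1.003
gripper_force: 0.0
```

```bash
python3 d.py 387.5 312.5 100 -90; python3 sp.py
```

```text
t20.1 p(mm) [523.   49.2 148.8] yaw -89.9 tilt(mrad) [7.2 2.3] F [ 0.3  0.3 -0.1] M [ 0.14 -0.07  0.05] w 1.003 g 0.0 j6 -23
delta tool mm [-263.4  135.4   48.5] az rad 0.002
side [181 147  18  15 220] [385.8 315.2  13. ]
```

Request:
servo_tool(commands=[[[0, -35, 18, 0, 0, 0, 0], [0, -70, 35, 0, 0, 0, 0], [0, -105, 53, 0, 0, 0, 0], [0, -130, 66, 0, 0, 0, 0], [0, -130, 66, 0, 0, 0, 0]]])

```text
time_s: 20.7
tcp_pos: [0.4531, 0.1803, 0.1442]
ee_rot: [[0.005, -1.0, -0.002], [-1.0, -0.005, -0.001], [0.001, 0.002, -1.0]]
wrist_force: [0.5, -1.1, -0.0]
gripper_width: 1.002
gripper_force: 0.0
```

Request:
servo_tool(commands=[[[0, -35, 18, 0, 0, 0, 0], [0, -70, 35, 0, 0, 0, 0], [0, -105, 53, 0, 0, 0, 0], [0, -134, 67, 25, 0, 0, 0], [0, -134, 67, 50, 0, 0, 0]]])

```text
time_s: 21.2
tcp_pos: [0.3871, 0.3152, 0.0945]
ee_rot: [[0.005, -1.0, 0.001], [-1.0, -0.005, 0.002], [-0.002, -0.001, -1.0]]
wrist_force: [0.6, -0.6, 0.6]
gripper_width: 0.999
gripper_force: 0.0
```

Request:
servo_tool(commands=[[[0, 0, 0, 0, 0, 0, 0], [0, 0, 0, 0, 0, 0, 0], [0, 0, 0, 0, 0, 0, 0], [0, 0, 0, 0, 0, 0, 0], [0, 0, 0, 0, 0, 0, 0]]])

```text
time_s: 21.7
tcp_pos: [0.3883, 0.3124, 0.0963]
ee_rot: [[0.0, -1.0, 0.001], [-1.0, -0.0, 0.002], [-0.002, -0.001, -1.0]]
wrist_force: [0.1, -0.6, -0.4]
gripper_width: 0.996
gripper_force: 0.0
```

```bash
python3 d.py 388 312.5 14.5 -90; python3 sp.py
```

```text
t21.7 p(mm) [388.3 312.4  96.3] yaw -90.0 tilt(mrad) [1.1 1.5] F [ 0.1 -0.6 -0.4] M [ 0.1  -0.05  0.04] w 0.996 g 0.0 j6 -58
delta tool mm [ 0.   0.4 81.8] az rad 0.000
side [181 147  18  15 220] [385.8 315.2  13. ]
```

Request:
servo_tool(commands=[[[0, 0, 0, 25, 0, 0, 0], [0, 0, 0, 50, 0, 0, 0], [0, 0, 0, 70, 0, 0, 0], [0, 0, 0, 80, 0, 0, 0], [0.4, 0, 0, 81, 0, 0, 0]]])

```text
time_s: 22.3
tcp_pos: [0.3874, 0.3119, 0.0135]
ee_rot: [[0.001, -1.0, -0.001], [-1.0, -0.001, -0.002], [0.002, 0.001, -1.0]]
wrist_force: [0.5, -0.2, 0.1]
gripper_width: 0.966
gripper_force: 0.0
```

Request:
servo_tool(commands=[[[0.4, 0, 0, 0, 0, 0, 0], [0.4, 0, 0, 0, 0, 0, 0], [0.4, 0, 0, 0, 0, 0, 0], [0.4, 0, 0, 0, 0, 0, 0], [0.4, 0, 0, 0, 0, 0, 0]]])

```text
time_s: 22.8
tcp_pos: [0.388, 0.3128, 0.015]
ee_rot: [[0.001, -1.0, 0.001], [-1.0, -0.001, 0.001], [-0.001, -0.001, -1.0]]
wrist_force: [-0.5, -0.4, 2.7]
gripper_width: 0.619
gripper_force: 24.5
```

Request:
servo_tool(commands=[[[0, 0, 0, 0, 0, 0, 0], [0, 0, 0, 0, 0, 0, 0], [0, 0, 0, 0, 0, 0, -0.15], [0, 0, 0, 0, 0, 0, -0.3], [0, 0, 0, 0, 0, 0, -0.45]]])

```text
time_s: 23.3
tcp_pos: [0.3876, 0.3123, 0.0143]
ee_rot: [[0.441, -0.897, -0.0], [-0.897, -0.441, -0.0], [0.0, 0.0, -1.0]]
wrist_force: [0.3, 0.4, -0.2]
gripper_width: 0.958
gripper_force: 0.0
```

Request:
servo_tool(commands=[[[0, 0, 0, 0, 0, 0, -0.15], [0, 0, 0, 0, 0, 0, -0.3], [0, 0, 0, 0, 0, 0, -0.45], [0, 0, 0, 0, 0, 0, -0.6], [0, 0, 0, 0, 0, 0, -0.7]]])

```text
time_s: 23.8
tcp_pos: [0.3876, 0.3124, 0.0142]
ee_rot: [[0.915, -0.403, -0.0], [-0.403, -0.915, -0.0], [-0.0, 0.0, -1.0]]
wrist_force: [-0.2, -0.2, 0.6]
gripper_width: 0.998
gripper_force: 0.0
```

Request:
servo_tool(commands=[[[0.2, 0, 0, 0, 0, 0, -0.15], [0.4, 0, 0, 0, 0, 0, -0.3], [0.45, 0, 0, 0, 0, 0, -0.42], [0.45, 0, 0, 0, 0, 0, -0.42], [0.45, 0, 0, 0, 0, 0, -0.42]]])

```text
time_s: 24.3
tcp_pos: [0.3877, 0.3124, 0.0143]
ee_rot: [[1.0, -0.002, -0.0], [-0.002, -1.0, -0.0], [-0.0, 0.0, -1.0]]
wrist_force: [-0.3, 0.1, -0.2]
gripper_width: 0.631
gripper_force: 0.1
```

Request:
servo_tool(commands=[[[0.45, 0, 0, 0, 0, 0, 0], [0.45, 0, 0, 0, 0, 0, 0], [0.45, 0, 0, 0, 0, 0, 0], [0.45, 0, 0, 0, 0, 0, 0], [0.45, 0, 0, 0, 0, 0, 0]]])

```text
time_s: 24.8
tcp_pos: [0.3877, 0.3125, 0.0144]
ee_rot: [[1.0, 0.0, -0.0], [0.0, -1.0, -0.0], [-0.0, 0.0, -1.0]]
wrist_force: [0.3, 0.1, -1.5]
gripper_width: 0.606
gripper_force: 30.0
```

Request:
servo_tool(commands=[[[0.45, 0, 0, -20, 0, 0, 0], [0.45, 0, 0, -50, 0, 0, 0], [0.45, 0, 0, -85, 0, 0, 0], [0.45, 0, 0, -120, 0, 0, 0], [0.45, 0, 0, -150, 0, 0, 0]]])

```text
time_s: 25.3
tcp_pos: [0.3878, 0.3125, 0.1664]
ee_rot: [[1.0, 0.0, 0.001], [0.0, -1.0, 0.001], [0.001, -0.001, -1.0]]
wrist_force: [0.8, -0.5, -1.3]
gripper_width: 0.609
gripper_force: 30.0
```

```bash
python3 d.py 541 -59.6 165 0
```

```text
t25.3 p(mm) [387.8 312.5 166.4] yaw 0.0 tilt(mrad) [0.8 1.2] F [ 0.8 -0.5 -1.3] M [ 0.04 -0.05 -0.  ] w 0.609 g 30.0 j6 32
delta tool mm [153.2 372.2   1.1] az rad 0.000
```

Request:
servo_tool(commands=[[[0.45, 10, 25, 0, 0, 0, 0], [0.45, 25, 60, 0, 0, 0, 0], [0.45, 40, 95, 0, 0, 0, 0], [0.45, 55, 130, 0, 0, 0, 0], [0.45, 65, 160, 0, 0, 0, 0]]])

```text
time_s: 25.8
tcp_pos: [0.4531, 0.1508, 0.1645]
ee_rot: [[1.0, -0.0, 0.0], [-0.0, -1.0, 0.0], [0.0, -0.0, -1.0]]
wrist_force: [1.0, -0.0, 0.0]
gripper_width: 0.61
gripper_force: 30.0
```

Request:
servo_tool(commands=[[[0.45, 15, 35, 0, 0, 0, 0], [0.45, 30, 72, 0, 0, 0, 0], [0.45, 45, 110, 0, 0, 0, 0], [0.45, 60, 145, 0, 0, 0, 0], [0.45, 70, 170, 0, 0, 0, 0]]])

```text
time_s: 26.3
tcp_pos: [0.5232, -0.0196, 0.1643]
ee_rot: [[1.0, -0.002, -0.0], [-0.002, -1.0, -0.0], [-0.0, 0.0, -1.0]]
wrist_force: [-0.2, 0.2, 0.1]
gripper_width: 0.608
gripper_force: 30.0
```

Request:
servo_tool(commands=[[[0.45, 12, 28, 0, 0, 0, 0], [0.45, 18, 42, 0, 0, 0, 0], [0.45, 18, 42, 0, 0, 0, 0], [0.45, 18, 42, 0, 0, 0, 0], [0.45, 18, 42, 0, 0, 0, 0]]])

```text
time_s: 26.8
tcp_pos: [0.5404, -0.0587, 0.1645]
ee_rot: [[1.0, 0.001, -0.0], [0.001, -1.0, 0.0], [-0.0, -0.0, -1.0]]
wrist_force: [-0.7, 0.7, -0.8]
gripper_width: 0.606
gripper_force: 30.0
```

Request:
servo_tool(commands=[[[0.45, 0, 0, 10, 0, 0, 0], [0.45, 0, 0, 30, 0, 0, 0], [0.45, 0, 0, 45, 0, 0, 0], [0.45, 0, 0, 52, 0, 0, 0], [0.45, 0, 0, 52, 0, 0, 0]]])

```text
time_s: 27.3
tcp_pos: [0.5399, -0.0591, 0.1111]
ee_rot: [[1.0, 0.001, -0.003], [0.001, -1.0, -0.0], [-0.003, 0.0, -1.0]]
wrist_force: [-0.1, 0.9, 0.6]
gripper_width: 0.608
gripper_force: 30.0
```

```bash
python3 d.py 541 -59.6 45 0;python3 sp.py
```

```text
t27.3 p(mm) [539.9 -59.1 111.1] yaw 0.1 tilt(mrad) [-2.9 -0.4] F [-0.1  0.9  0.6] M [-0.01  0.    0.  ] w 0.608 g 30.0 j6 79
delta tool mm [ 1.3  0.5 66.1] az rad 0.001
```

Request:
servo_tool(commands=[[[0.45, 0.5, 0, 5, 0, 0, 0], [0.45, 0.5, 0, 12, 0, 0, 0], [0.45, 0.5, 0, 18, 0, 0, 0], [0.45, 0.5, 0, 24, 0, 0, 0], [0.45, 0.5, 0, 30, 0, 0, 0]]])

```text
time_s: 27.9
tcp_pos: [0.5412, -0.0596, 0.0818]
ee_rot: [[1.0, 0.0, -0.0], [0.0, -1.0, -0.0], [-0.0, 0.0, -1.0]]
wrist_force: [0.6, -0.6, -0.4]
gripper_width: 0.608
gripper_force: 30.0
```

Request:
servo_tool(commands=[[[0.45, 0, 0, 8, 0, 0, 0], [0.45, 0, 0, 16, 0, 0, 0], [0.45, 0, 0, 24, 0, 0, 0], [0.45, 0, 0, 32, 0, 0, 0], [0.45, 0, 0, 36.5, 0, 0, 0]]])

```text
time_s: 28.4
tcp_pos: [0.5409, -0.0595, 0.0449]
ee_rot: [[1.0, 0.0, -0.001], [0.0, -1.0, -0.0], [-0.001, 0.0, -1.0]]
wrist_force: [0.2, -0.2, -0.3]
gripper_width: 0.61
gripper_force: 30.0
```

Request:
servo_tool(commands=[[[0.2, 0, 0, 0, 0, 0, 0], [0, 0, 0, 0, 0, 0, 0], [0, 0, 0, 0, 0, 0, 0], [0, 0, 0, 0, 0, 0, 0], [0, 0, 0, 0, 0, 0, 0]]])

```text
time_s: 28.9
tcp_pos: [0.5415, -0.0595, 0.0463]
ee_rot: [[1.0, 0.0, 0.001], [0.0, -1.0, 0.0], [0.001, -0.0, -1.0]]
wrist_force: [0.7, -0.4, -1.0]
gripper_width: 0.956
gripper_force: 0.0
```

Request:
servo_tool(commands=[[[0, 0, 0, -20, 0, 0, 0], [0, 0, 0, -50, 0, 0, 0], [0, 0, 0, -80, 0, 0, 0], [0, 0, 0, -120, 0, 0, 0], [0, 0, 0, -120, 0, 0, 0]]])

```text
time_s: 29.4
tcp_pos: [0.545, -0.0593, 0.1721]
ee_rot: [[1.0, 0.002, 0.013], [0.002, -1.0, 0.0], [0.013, -0.0, -1.0]]
wrist_force: [0.2, 0.0, 0.2]
gripper_width: 0.999
gripper_force: 0.0
```

```bash
python3 d.py 527 -232.5 160 -40
```

```text
t29.4 p(mm) [545.  -59.3 172.1] yaw 0.1 tilt(mrad) [12.9  0.5] F [0.2 0.  0.2] M [-0.04 -0.07  0.03] w 0.999 g 0.0 j6 79
delta tool mm [-18.5 173.1  11.8] az rad 0.700
```

Request:
servo_tool(commands=[[[0, -5, 40, 0, 0, 0, 0], [0, -8, 85, 0, 0, 0, 0], [0, -11, 130, 0, 0, 0, 0], [0, -14.5, 174, 0, 0, 0, 0], [0, -14.5, 174, 0, 0, 0, 0]]])

```text
time_s: 29.9
tcp_pos: [0.5258, -0.2376, 0.1652]
ee_rot: [[1.0, -0.006, -0.001], [-0.006, -1.0, -0.0], [-0.001, 0.0, -1.0]]
wrist_force: [0.1, 0.6, 0.6]
gripper_width: 1.0
gripper_force: 0.0
```

Request:
servo_tool(commands=[[[0, 0, 0, 0, 0, 0, -0.15], [0, 0, 0, 0, 0, 0, -0.3], [0, 0, 0, 0, 0, 0, -0.45], [0, 0, 0, 0, 0, 0, -0.6], [0.2, 0, 0, 0, 0, 0, -0.7]]])

```text
time_s: 30.4
tcp_pos: [0.5266, -0.2329, 0.1655]
ee_rot: [[0.761, 0.648, -0.001], [0.648, -0.761, 0.0], [-0.0, -0.001, -1.0]]
wrist_force: [-0.2, 0.9, 0.7]
gripper_width: 0.969
gripper_force: 0.0
```

Request:
servo_tool(commands=[[[0.4, 0, 0, 0, 0, 0, -0.15], [0.4, 0, 0, 0, 0, 0, -0.17], [0.4, 0, 0, 0, 0, 0, -0.17], [0.4, 0, 0, 0, 0, 0, -0.17], [0.4, 0, 0, 0, 0, 0, -0.17]]])

```text
time_s: 30.9
tcp_pos: [0.5269, -0.2334, 0.1659]
ee_rot: [[0.646, 0.764, 0.0], [0.764, -0.646, 0.0], [0.0, 0.0, -1.0]]
wrist_force: [-0.9, 0.9, 0.8]
gripper_width: 0.619
gripper_force: 0.0
```

```bash
python3 d.py 526.5 -233.5 113 50
python3 - <<'E'
from h import *
c=r.capture("top");s=r.capture("side")
cv2.imwrite("pics/c2.png",np.hstack([crop(c,220,180,200,120,2),crop(s,170,140,130,120,2)[:240]]) )
cv2.imwrite("pics/c2.png",np.hstack([crop(s,190,120,90,130,4),crop(s,170,230,100,130,4)]))
E
```

```text
t30.9 p(mm) [ 526.9 -233.4  165.9] yaw 49.8 tilt(mrad) [0. 0.] F [-0.9  0.9  0.8] M [-0.06 -0.07 -0.04] w 0.619 g 0.0 j6 148
delta tool mm [-0.3 -0.2 52.9] az rad -0.004
```

View pics/c2.png

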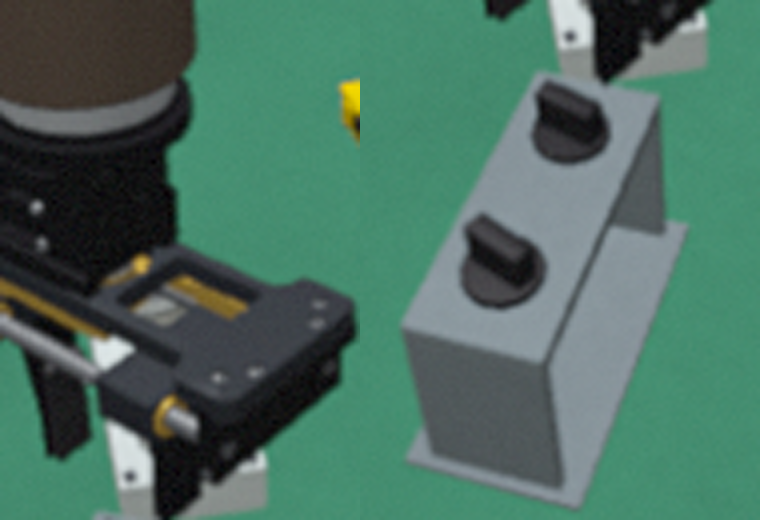

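The side crop shows both screws still upright in the bracket (about (228,261) and (209,296)) with the fingers straddling the nearer-stand one from above. Next: descend and pinch the wing lengthwise to centre it.

Request:
servo_tool(commands=[[[0.4, 0, 0, 15, 0, 0, 0], [0.4, 0, 0, 30, 0, 0, 0], [0.4, 0, 0, 42, 0, 0, 0], [0.4, 0, 0, 50, 0, 0, 0], [0.4, 0, 0, 52, 0, 0, 0]]])

```text
time_s: 31.5
tcp_pos: [0.5263, -0.2334, 0.1128]
ee_rot: [[0.645, 0.764, -0.002], [0.764, -0.645, 0.0], [-0.001, -0.002, -1.0]]
wrist_force: [0.1, -0.1, 1.2]
gripper_width: 0.602
gripper_force: 0.0
```

Request:
servo_tool(commands=[[[0.6, 0, 0, 0, 0, 0, 0], [0.69, 0, 0, 0, 0, 0, 0], [0.69, 0, 0, 0, 0, 0, 0], [0.69, 0, 0, 0, 0, 0, 0], [0.69, 0, 0, 0, 0, 0, 0]]])

```text
time_s: 32.0
tcp_pos: [0.5271, -0.2335, 0.1145]
ee_rot: [[0.645, 0.765, 0.001], [0.765, -0.645, -0.0], [0.0, 0.001, -1.0]]
wrist_force: [-1.0, -0.5, 0.8]
gripper_width: 0.341
gripper_force: 30.0
```

Request:
servo_tool(commands=[[[0.69, 0, 0, 0, 0, 0, 0], [0.69, 0, 0, 0, 0, 0, 0], [0.69, 0, 0, 0, 0, 0, 0], [0.69, 0, 0, 0, 0, 0, 0], [0.69, 0, 0, 0, 0, 0, 0]]])

```text
time_s: 32.5
tcp_pos: [0.5271, -0.2335, 0.1145]
ee_rot: [[0.644, 0.765, 0.001], [0.765, -0.644, -0.0], [0.0, 0.001, -1.0]]
wrist_force: [-0.7, 1.8, 4.3]
gripper_width: 0.348
gripper_force: 30.0
```

Request:
servo_tool(commands=[[[0.4, 0, 0, 0, 0, 0, 0], [0.4, 0, 0, 0, 0, 0, 0], [0.4, 0, 0, 0, 0, 0, 0.15], [0.4, 0, 0, 0, 0, 0, 0.3], [0.4, 0, 0, 0, 0, 0, 0.45]]])

```text
time_s: 33.0
tcp_pos: [0.5263, -0.2334, 0.1131]
ee_rot: [[0.916, 0.402, -0.001], [0.402, -0.916, 0.0], [-0.001, -0.001, -1.0]]
wrist_force: [0.7, 0.3, -0.2]
gripper_width: 0.592
gripper_force: 0.0
```

Request:
servo_tool(commands=[[[0.4, 0, 0, 0, 0, 0, 0.15], [0.4, 0, 0, 0, 0, 0, 0.3], [0.4, 0, 0, 0, 0, 0, 0.45], [0.4, 0, 0, 0, 0, 0, 0.6], [0.4, 0, 0, 0, 0, 0, 0.7]]])

```text
time_s: 33.5
tcp_pos: [0.5264, -0.2334, 0.1131]
ee_rot: [[0.96, -0.281, -0.001], [-0.281, -0.96, 0.0], [-0.001, -0.0, -1.0]]
wrist_force: [-0.3, -0.5, 0.4]
gripper_width: 0.599
gripper_force: 0.0
```

Request:
servo_tool(commands=[[[0.4, 0, 0, 0, 0, 0, 0.15], [0.4, 0, 0, 0, 0, 0, 0.3], [0.6, 0, 0, 0, 0, 0, 0.42], [0.8, 0, 0, 0, 0, 0, 0.42], [0.92, 0, 0, 0, 0, 0, 0.42]]])

```text
time_s: 34.0
tcp_pos: [0.5265, -0.2335, 0.1134]
ee_rot: [[0.766, -0.642, -0.001], [-0.642, -0.766, 0.0], [-0.001, 0.0, -1.0]]
wrist_force: [-0.9, 1.1, -0.5]
gripper_width: 0.411
gripper_force: 0.0
```

Request:
servo_tool(commands=[[[0.92, 0, 0, 0, 0, 0, 0], [0.92, 0, 0, 0, 0, 0, 0], [0.92, 0, 0, 0, 0, 0, 0], [0.92, 0, 0, 0, 0, 0, 0], [0.92, 0, 0, 0, 0, 0, 0]]])

```text
time_s: 34.5
tcp_pos: [0.5268, -0.2335, 0.1139]
ee_rot: [[0.765, -0.644, -0.0], [-0.644, -0.765, 0.0], [-0.0, 0.0, -1.0]]
wrist_force: [-0.4, -0.3, 0.6]
gripper_width: 0.131
gripper_force: 30.0
```

Request:
servo_tool(commands=[[[0.92, 0, 0, 0, 0, 0, 0], [0.92, 0, 0, 0, 0, 0, 0], [0.92, 0, 0, 0, 0, 0, 0], [0.92, 0, 0, 0, 0, 0, 0], [0.92, 0, 0, 0, 0, 0, 0]]])

```text
time_s: 35.0
tcp_pos: [0.5268, -0.2335, 0.1139]
ee_rot: [[0.765, -0.644, -0.0], [-0.644, -0.765, 0.0], [-0.0, 0.0, -1.0]]
wrist_force: [0.1, 0.2, -1.0]
gripper_width: 0.134
gripper_force: 30.0
```

```bash
python3 d.py 541 -59.6 210 -4
```

```text
t35.0 p(mm) [ 526.8 -233.5  113.9] yaw -40.1 tilt(mrad) [-0.1  0. ] F [ 0.1  0.2 -1. ] M [ 0.03  0.04 -0.08] w 0.134 g 30.0 j6 58
delta tool mm [-101.1 -142.2  -96.1] az rad -0.630
```

Request:
servo_tool(commands=[[[0.92, 0, 0, -10, 0, 0, 0], [0.92, 0, 0, -25, 0, 0, 0], [0.92, 0, 0, -40, 0, 0, 0], [0.92, 0, 0, -55, 0, 0, 0], [0.92, 0, 0, -65, 0, 0, 0]]])

```text
time_s: 35.5
tcp_pos: [0.5275, -0.2337, 0.1809]
ee_rot: [[0.765, -0.644, 0.003], [-0.644, -0.765, -0.001], [0.002, -0.001, -1.0]]
wrist_force: [1.1, 0.5, -0.6]
gripper_width: 0.134
gripper_force: 30.0
```

Request:
servo_tool(commands=[[[0.92, 0, 0, -12, 0, 0, 0], [0.92, 0, 0, -25, 0, 0, 0], [0.92, 0, 0, -35, 0, 0, 0], [0.92, 0, 0, -42, 0, 0, 0], [0.92, 0, 0, -42, 0, 0, 0]]])

```text
time_s: 36.0
tcp_pos: [0.5274, -0.2336, 0.2221]
ee_rot: [[0.765, -0.644, 0.002], [-0.644, -0.765, -0.001], [0.002, -0.001, -1.0]]
wrist_force: [0.3, 0.2, -0.9]
gripper_width: 0.135
gripper_force: 30.0
```

```bash
python3 d.py 541 -59.6 220 -4
```

```text
t36.0 p(mm) [ 527.4 -233.6  222.1] yaw -40.1 tilt(mrad) [ 2.1 -0.5] F [ 0.3  0.2 -0.9] M [ 0.06  0.03 -0.03] w 0.135 g 30.0 j6 58
delta tool mm [-101.6 -141.9    2.1] az rad -0.630
```

Request:
servo_tool(commands=[[[0.92, -15, -20, 0, 0, 0, 0], [0.92, -35, -50, 0, 0, 0, 0], [0.92, -60, -85, 0, 0, 0, 0], [0.92, -85, -120, 0, 0, 0, 0], [0.92, -101, -142, 0, 0, 0, 0]]])

```text
time_s: 36.5
tcp_pos: [0.5407, -0.0575, 0.2203]
ee_rot: [[0.766, -0.643, -0.001], [-0.643, -0.766, 0.0], [-0.001, 0.001, -1.0]]
wrist_force: [0.3, 0.6, -0.5]
gripper_width: 0.137
gripper_force: 30.0
```

Request:
servo_tool(commands=[[[0.92, 0, 0, 0, 0, 0, -0.1], [0.92, 0, 0, 0, 0, 0, -0.22], [0.92, 0, 0, 0, 0, 0, -0.34], [0.92, 0, 0, 0, 0, 0, -0.46], [0.92, 0, 0, 0, 0, 0, -0.55]]])

```text
time_s: 37.0
tcp_pos: [0.5406, -0.0597, 0.2201]
ee_rot: [[0.989, -0.145, -0.002], [-0.145, -0.989, -0.0], [-0.002, 0.0, -1.0]]
wrist_force: [0.4, -0.6, -1.1]
gripper_width: 0.135
gripper_force: 30.0
```

Request:
servo_tool(commands=[[[0.92, 0, 0, 0, 0, 0, -0.08], [0.92, 0, 0, 0, 0, 0, -0.08], [0.92, 0, 0, 0, 0, 0, -0.08], [0.92, 0, 0, 0, 0, 0, -0.08], [0.92, 0, 0, 0, 0, 0, -0.08]]])

```text
time_s: 37.5
tcp_pos: [0.541, -0.0598, 0.2208]
ee_rot: [[0.998, -0.07, -0.0], [-0.07, -0.998, -0.0], [-0.0, 0.0, -1.0]]
wrist_force: [-0.6, -0.4, -1.4]
gripper_width: 0.135
gripper_force: 30.0
```

```bash
python3 d.py 541 -59.6 220 -4
python3 - <<'E'
from h import *
c=r.capture("top");s=r.capture("side")
cv2.imwrite("pics/c3.png",np.hstack([crop(s,180,100,100,150,4),crop(c,230,190,90,150,4)]))
E
```

```text
t37.5 p(mm) [541.  -59.8 220.8] yaw -4.0 tilt(mrad) [-0.2 -0. ] F [-0.6 -0.4 -1.4] M [-0.02  0.    0.03] w 0.135 g 30.0 j6 75
delta tool mm [ 0.  -0.2  0.8] az rad -0.001
```

View pics/c3.png

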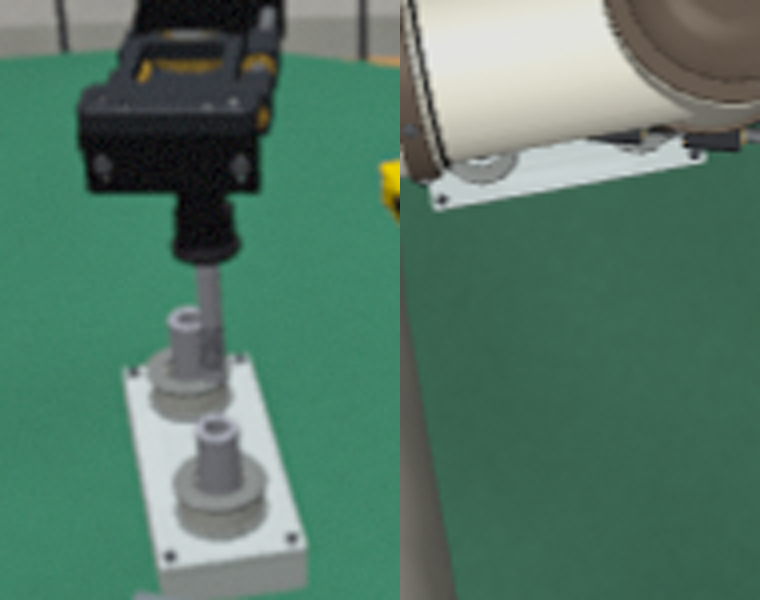

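Screw hangs straight under the fingers over post b (side crop shank (207,265)–(211,365), rim b at (217,430)); both spools lie flat. Lowering.

Request:
servo_tool(commands=[[[0.92, 0, 0, 8, 0, 0, 0], [0.92, 0, 0, 16, 0, 0, 0], [0.92, 0, 0, 22, 0, 0, 0], [0.92, 0, 0, 26, 0, 0, 0], [0.92, 0, 0, 26, 0, 0, 0]]])

```text
time_s: 38.1
tcp_pos: [0.5406, -0.0599, 0.1939]
ee_rot: [[0.998, -0.07, -0.002], [-0.07, -0.998, -0.0], [-0.002, 0.0, -1.0]]
wrist_force: [0.6, -0.5, -1.3]
gripper_width: 0.132
gripper_force: 30.0
```

Request:
servo_tool(commands=[[[0.92, 0, 0, 2, 0, 0, 0], [0.92, 0, 0, 4, 0, 0, 0], [0.92, 0, 0, 6, 0, 0, 0], [0.92, 0, 0, 8, 0, 0, 0], [0.92, 0, 0, 10, 0, 0, 0]]])

```text
time_s: 38.6
tcp_pos: [0.5411, -0.0598, 0.1848]
ee_rot: [[0.998, -0.07, 0.0], [-0.07, -0.998, 0.0], [0.0, -0.0, -1.0]]
wrist_force: [0.1, 0.9, -1.2]
gripper_width: 0.133
gripper_force: 30.0
```

Request:
servo_tool(commands=[[[0.92, 0, 0, 2, 0, 0, 0], [0.92, 0, 0, 4, 0, 0, 0], [0.92, 0, 0, 6, 0, 0, 0], [0.92, 0, 0, 8, 0, 0, 0], [0.92, 0, 0, 10, 0, 0, 0]]])

```text
time_s: 39.1
tcp_pos: [0.541, -0.0598, 0.1747]
ee_rot: [[0.998, -0.07, -0.0], [-0.07, -0.998, -0.0], [-0.0, 0.0, -1.0]]
wrist_force: [-0.9, -0.4, 0.0]
gripper_width: 0.131
gripper_force: 30.0
```

Entered freely (tang 15 mm below the rim, no force).

Request:
servo_tool(commands=[[[0.92, 0, 0, 8, 0, 0, 0], [0.92, 0, 0, 16, 0, 0, 0], [0.92, 0, 0, 24, 0, 0, 0], [0.92, 0, 0, 32, 0, 0, 0], [0.92, 0, 0, 40, 0, 0, 0]]])

```text
time_s: 39.6
tcp_pos: [0.5409, -0.0599, 0.134]
ee_rot: [[0.998, -0.07, -0.0], [-0.07, -0.998, -0.0], [-0.0, 0.0, -1.0]]
wrist_force: [0.1, 0.5, -1.1]
gripper_width: 0.14
gripper_force: 30.0
```

Request:
servo_tool(commands=[[[0.92, 0, 0, 3, 0, 0, 0], [0.92, 0, 0, 6, 0, 0, 0], [0.92, 0, 0, 9, 0, 0, 0], [0.92, 0, 0, 11, 0, 0, 0], [0.92, 0, 0, 13, 0, 0, 0]]])

```text
time_s: 40.1
tcp_pos: [0.5412, -0.0598, 0.122]
ee_rot: [[0.998, -0.07, 0.001], [-0.07, -0.998, 0.0], [0.001, -0.0, -1.0]]
wrist_force: [-1.1, 0.3, -0.6]
gripper_width: 0.134
gripper_force: 30.0
```

```bash
python3 d.py 541 -59.6 114.4 -4
```

```text
t40.1 p(mm) [541.2 -59.8 122. ] yaw -4.0 tilt(mrad) [0.5 0. ] F [-1.1  0.3 -0.6] M [-0.05 -0.02 -0.01] w 0.134 g 30.0 j6 75
delta tool mm [-0.2 -0.2  7.6] az rad 0.000
```

Request:
servo_tool(commands=[[[0.92, 0, 0, 1, 0, 0, 0], [0.92, 0, 0, 2, 0, 0, 0], [0.92, 0, 0, 3, 0, 0, 0], [0.92, 0, 0, 3, 0, 0, 0], [0.92, 0, 0, 3, 0, 0, 0]]])

```text
time_s: 40.6
tcp_pos: [0.5411, -0.0598, 0.119]
ee_rot: [[0.998, -0.07, 0.0], [-0.07, -0.998, -0.0], [0.0, 0.0, -1.0]]
wrist_force: [-0.3, -1.6, 0.0]
gripper_width: 0.133
gripper_force: 30.0
```

Request:
servo_tool(commands=[[[0.92, 0, 0, 1, 0, 0, 0], [0.92, 0, 0, 2, 0, 0, 0], [0.92, 0, 0, 3, 0, 0, 0], [0.92, 0, 0, 4, 0, 0, 0], [0.92, 0, 0, 4, 0, 0, 0]]])

```text
time_s: 41.1
tcp_pos: [0.5409, -0.0598, 0.1147]
ee_rot: [[0.998, -0.07, -0.0], [-0.07, -0.998, -0.0], [-0.0, 0.0, -1.0]]
wrist_force: [0.3, -0.0, -0.5]
gripper_width: 0.134
gripper_force: 30.0
```

Request:
servo_tool(commands=[[[0.92, 0, 0, 0, 0, 0, 0.08], [0.92, 0, 0, 0, 0, 0, 0.16], [0.92, 0, 0, 0, 0, 0, 0.24], [0.92, 0, 0, 0, 0, 0, 0.32], [0.92, 0, 0, 0, 0, 0, 0.4]]])

```text
time_s: 41.6
tcp_pos: [0.5411, -0.0598, 0.1149]
ee_rot: [[0.89, -0.456, 0.0], [-0.456, -0.89, -0.0], [0.0, 0.0, -1.0]]
wrist_force: [1.1, 0.5, -1.0]
gripper_width: 0.135
gripper_force: 30.0
```

```bash
python3 d.py 541 -59.6 114.4 -4
```

```text
t41.6 p(mm) [541.1 -59.8 114.9] yaw -27.1 tilt(mrad) [ 0. -0.] F [ 1.1  0.5 -1. ] M [-0.02 -0.    0.01] w 0.135 g 30.0 j6 52
delta tool mm [-0.1 -0.2  0.5] az rad -0.403
```

Request:
servo_tool(commands=[[[0.92, 0, 0, 0.2, 0, 0, 0.1], [0.92, 0, 0, 0.4, 0, 0, 0.2], [0.92, 0, 0, 0.6, 0, 0, 0.3], [0.92, 0, 0, 0.8, 0, 0, 0.4], [0.92, 0, 0, 1, 0, 0, 0.5]]])

```text
time_s: 42.1
tcp_pos: [0.5418, -0.0597, 0.1144]
ee_rot: [[0.563, -0.827, 0.002], [-0.827, -0.563, 0.0], [0.001, -0.002, -1.0]]
wrist_force: [0.1, -0.3, -0.2]
gripper_width: 0.136
gripper_force: 30.0
```

```bash
python3 d.py
```

```text
t42.1 p(mm) [541.8 -59.7 114.4] yaw -55.8 tilt(mrad) [1.8 0. ] F [ 0.1 -0.3 -0.2] M [ 0.03 -0.22  0.07] w 0.136 g 30.0 j6 23
```

Request:
servo_tool(commands=[[[0.92, 0, 0, 0.2, 0, 0, 0.1], [0.92, 0, 0, 0.4, 0, 0, 0.2], [0.92, 0, 0, 0.6, 0, 0, 0.3], [0.92, 0, 0, 0.8, 0, 0, 0.4], [0.92, 0, 0, 1, 0, 0, 0.5]]])

```text
time_s: 42.6
tcp_pos: [0.5416, -0.06, 0.1133]
ee_rot: [[0.097, -0.995, 0.001], [-0.995, -0.097, -0.0], [0.0, -0.001, -1.0]]
wrist_force: [-0.3, -0.7, 0.0]
gripper_width: 0.137
gripper_force: 30.0
```

```bash
python3 d.py
```

```text
t42.6 p(mm) [541.6 -60.  113.3] yaw -84.4 tilt(mrad) [ 1.4 -0.4] F [-0.3 -0.7  0. ] M [-0.19 -0.21  0.04] w 0.137 g 30.0 j6 -5
```

Request:
servo_tool(commands=[[[0.92, 0, 0, 0.2, 0, 0, 0.1], [0.92, 0, 0, 0.4, 0, 0, 0.2], [0.92, 0, 0, 0.6, 0, 0, 0.3], [0.92, 0, 0, 0.8, 0, 0, 0.4], [0.92, 0, 0, 1, 0, 0, 0.5]]])

```text
time_s: 43.1
tcp_pos: [0.5414, -0.0601, 0.1123]
ee_rot: [[-0.392, -0.92, 0.001], [-0.92, 0.392, -0.001], [0.0, -0.001, -1.0]]
wrist_force: [0.6, -1.8, -0.1]
gripper_width: 0.128
gripper_force: 30.0
```

```bash
python3 d.py
```

```text
t43.1 p(mm) [541.4 -60.1 112.3] yaw -113.1 tilt(mrad) [ 0.7 -0.6] F [ 0.6 -1.8 -0.1] M [-0.37 -0.1   0.02] w 0.128 g 30.0 j6 -34
```

Request:
servo_tool(commands=[[[0.92, 0, 0, 0.2, 0, 0, 0.1], [0.92, 0, 0, 0.4, 0, 0, 0.2], [0.92, 0, 0, 0.6, 0, 0, 0.3], [0.92, 0, 0, 0.7, 0, 0, 0.35], [0.92, 0, 0, 0.8, 0, 0, 0.4]]])

```text
time_s: 43.6
tcp_pos: [0.5411, -0.0602, 0.1114]
ee_rot: [[-0.718, -0.696, 0.0], [-0.696, 0.718, -0.001], [0.0, -0.001, -1.0]]
wrist_force: [-0.1, -0.8, 0.3]
gripper_width: 0.132
gripper_force: 30.0
```

```bash
python3 d.py
```

```text
t43.6 p(mm) [541.1 -60.2 111.4] yaw -135.9 tilt(mrad) [ 0.  -0.7] F [-0.1 -0.8  0.3] M [-0.35 -0.09  0.07] w 0.132 g 30.0 j6 -57
```

Request:
servo_tool(commands=[[[0.92, 0, 0, 0.1, 0, 0, 0.05], [0.92, 0, 0, 0.2, 0, 0, 0.1], [0.92, 0, 0, 0.3, 0, 0, 0.15], [0.92, 0, 0, 0.5, 0, 0, 0.2], [0.92, 0, 0, 0.5, 0, 0, 0.2]]])

```text
time_s: 44.1
tcp_pos: [0.541, -0.0601, 0.1109]
ee_rot: [[-0.841, -0.541, -0.0], [-0.541, 0.841, -0.001], [0.0, -0.0, -1.0]]
wrist_force: [-0.4, -1.4, 1.2]
gripper_width: 0.136
gripper_force: 30.0
```

```bash
python3 d.py
```

```text
t44.1 p(mm) [541.  -60.1 110.9] yaw -147.2 tilt(mrad) [-0.1 -0.6] F [-0.4 -1.4  1.2] M [-0.31  0.08  0.02] w 0.136 g 30.0 j6 -68
```

Request:
servo_tool(commands=[[[0.92, 0, 0, 0.2, 0, 0, 0.05], [0.92, 0, 0, 0.4, 0, 0, 0.1], [0.92, 0, 0, 0.4, 0, 0, 0.1], [0.92, 0, 0, 0.4, 0, 0, 0.1], [0.92, 0, 0, 0.4, 0, 0, 0.1]]])

```text
time_s: 44.6
tcp_pos: [0.5411, -0.06, 0.1106]
ee_rot: [[-0.89, -0.456, 0.0], [-0.456, 0.89, -0.0], [0.0, -0.0, -1.0]]
wrist_force: [-1.3, -1.4, 3.2]
gripper_width: 0.134
gripper_force: 30.0
```

```bash
python3 d.py
```

```text
t44.6 p(mm) [541.1 -60.  110.6] yaw -152.9 tilt(mrad) [ 0.1 -0.3] F [-1.3 -1.4  3.2] M [-0.54  0.25 -0.03] w 0.134 g 30.0 j6 -74
```

Request:
servo_tool(commands=[[[0.92, 0, 0, 0, 0, 0, 0.05], [0.92, 0, 0, 0, 0, 0, 0.1], [0.92, 0, 0, 0, 0, 0, 0.15], [0.92, 0, 0, 0, 0, 0, 0.15], [0.92, 0, 0, 0, 0, 0, 0.15]]])

```text
time_s: 45.1
tcp_pos: [0.5412, -0.0599, 0.1104]
ee_rot: [[-0.948, -0.318, 0.0], [-0.318, 0.948, -0.0], [-0.0, -0.0, -1.0]]
wrist_force: [-0.4, -0.8, 2.9]
gripper_width: 0.137
gripper_force: 30.0
```

```bash
python3 d.py
```

```text
t45.1 p(mm) [541.2 -59.9 110.4] yaw -161.5 tilt(mrad) [ 0.3 -0.1] F [-0.4 -0.8  2.9] M [-0.49  0.26  0.1 ] w 0.137 g 30.0 j6 -82
```

Request:
servo_tool(commands=[[[0.92, 0, 0, 0, 0, 0, 0], [0.92, 0, 0, 0, 0, 0, 0], [0.92, 0, 0, 0, 0, 0, 0], [0.92, 0, 0, 0, 0, 0, 0], [0.92, 0, 0, 0, 0, 0, 0]]])

```text
time_s: 45.6
tcp_pos: [0.5412, -0.0598, 0.1104]
ee_rot: [[-0.949, -0.316, 0.0], [-0.316, 0.949, -0.0], [-0.0, -0.0, -1.0]]
wrist_force: [0.0, -0.7, 4.1]
gripper_width: 0.135
gripper_force: 30.0
```

```bash
python3 d.py
```

```text
t45.6 p(mm) [541.2 -59.8 110.4] yaw -161.5 tilt(mrad) [ 0.4 -0. ] F [ 0.  -0.7  4.1] M [-0.56  0.17  0.07] w 0.135 g 30.0 j6 -82
```

Request:
servo_tool(commands=[[[0.92, 0, 0, 0, 0, 0, 0.05], [0.92, 0, 0, 0, 0, 0, 0.1], [0.92, 0, 0, 0, 0, 0, 0.15], [0.92, 0, 0, 0, 0, 0, 0.2], [0.92, 0, 0, 0, 0, 0, 0.2]]])

```text
time_s: 46.1
tcp_pos: [0.5414, -0.0596, 0.1104]
ee_rot: [[-0.993, -0.122, 0.001], [-0.122, 0.993, 0.0], [-0.001, 0.0, -1.0]]
wrist_force: [-0.2, -0.1, 3.3]
gripper_width: 0.136
gripper_force: 30.0
```

```bash
python3 d.py;python3 - <<'E'
from h import *
s=r.capture("side")
cv2.imwrite("pics/c4.png",crop(s,190,130,90,110,5))
E
```

```text
t46.1 p(mm) [541.4 -59.6 110.4] yaw -173.0 tilt(mrad) [1.  0.3] F [-0.2 -0.1  3.3] M [-0.27  0.07  0.11] w 0.136 g 30.0 j6 -94
```

View pics/c4.png

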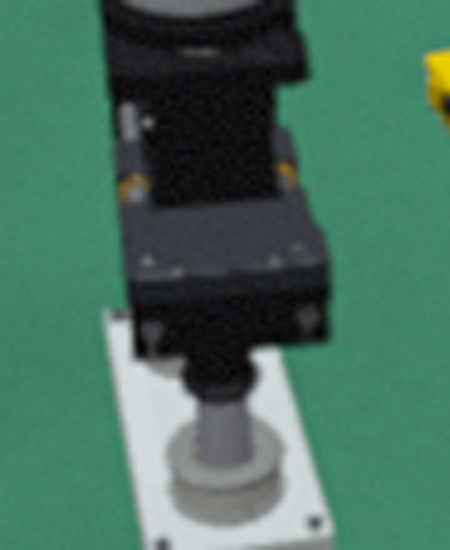

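The cap sits right on post b (crop (220,375)), but the turning angle went beyond the expected stop. I'll release and look at the wing angle and cap height while going for the second screw.

Request:
servo_tool(commands=[[[0.5, 0, 0, 0, 0, 0, 0], [0.3, 0, 0, 0, 0, 0, 0], [0.3, 0, 0, 0, 0, 0, 0], [0.3, 0, 0, -25, 0, 0, 0], [0.3, 0, 0, -60, 0, 0, 0]]])

```text
time_s: 46.65
tcp_pos: [0.5394, -0.0598, 0.1685]
ee_rot: [[-0.993, -0.121, -0.006], [-0.121, 0.993, -0.0], [0.006, 0.0, -1.0]]
wrist_force: [0.5, -0.4, 0.1]
gripper_width: 0.505
gripper_force: 0.0
```

Request:
servo_tool(commands=[[[0.3, 0, -35, 0, 0, 0, 0], [0.3, 0, -70, 0, 0, 0, 0], [0.3, 10, -110, 0, 0, 0, 0], [0.3, 20, -150, 0, 0, 0, 0], [0.3, 30, -190, 0, 0, 0, 0]]])

```text
time_s: 47.15
tcp_pos: [0.5339, -0.2533, 0.1698]
ee_rot: [[-0.993, -0.122, -0.0], [-0.122, 0.993, 0.0], [0.0, 0.001, -1.0]]
wrist_force: [0.7, -0.1, 0.1]
gripper_width: 0.699
gripper_force: 0.0
```

```bash
python3 d.py 503.5 -311 165 50;python3 - <<'E'
from h import *
s=r.capture("side");c=r.capture("top")
cv2.imwrite("pics/c5.png",np.hstack([crop(s,205,165,60,75,6),crop(c,260,190,60,75,6)]))
E
```

```text
t47.1 p(mm) [ 533.9 -253.3  169.8] yaw -173.0 tilt(mrad) [-0.4  0.5] F [ 0.7 -0.1  0.1] M [ 0.06 -0.21  0.05] w 0.699 g 0.0 j6 -73
delta tool mm [ 37.2 -53.5   4.8] az rad 2.391
```

View pics/c5.png

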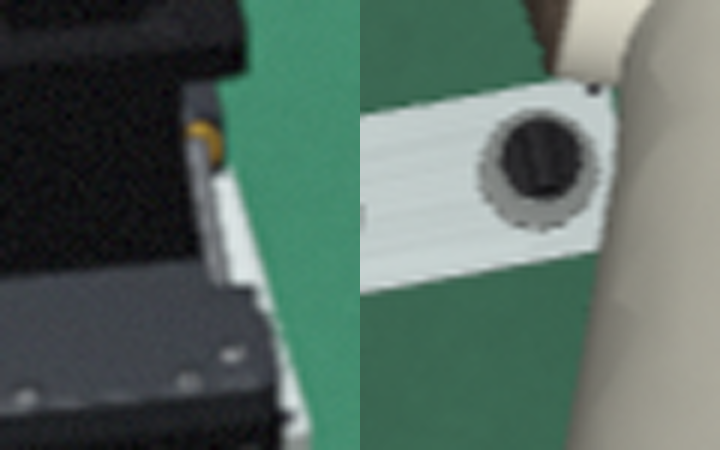

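Request:
servo_tool(commands=[[[0.4, 19, -27, 0, 0, 0, 0], [0.4, 37, -53.5, 0, 0, 0, 0], [0.4, 37, -53.5, 0, 0, 0, -0.1], [0.4, 37, -53.5, 0, 0, 0, -0.25], [0.4, 37, -53.5, 0, 0, 0, -0.4]]])

```text
time_s: 47.75
tcp_pos: [0.5038, -0.3094, 0.1697]
ee_rot: [[-0.864, -0.503, -0.001], [-0.503, 0.864, 0.001], [0.0, 0.001, -1.0]]
wrist_force: [-0.2, -0.2, -0.7]
gripper_width: 0.603
gripper_force: 0.0
```

Request:
servo_tool(commands=[[[0.4, 0, 0, 0, 0, 0, -0.15], [0.4, 0, 0, 0, 0, 0, -0.3], [0.4, 0, 0, 0, 0, 0, -0.35], [0.4, 0, 0, 0, 0, 0, -0.35], [0.4, 0, 0, 0, 0, 0, -0.35]]])

```text
time_s: 48.25
tcp_pos: [0.5041, -0.3092, 0.1699]
ee_rot: [[-0.644, -0.765, -0.0], [-0.765, 0.644, 0.0], [-0.0, 0.001, -1.0]]
wrist_force: [0.8, -0.6, 1.1]
gripper_width: 0.604
gripper_force: 0.0
```

```bash
python3 d.py 503.5 -311 113.5 -132;python3 - <<'E'
from h import *
s=r.capture("side");c=r.capture("top")
cv2.imwrite("pics/c6.png",np.hstack([crop(s,205,165,60,75,6),crop(c,265,195,50,56,8)[:450]]))
E
```

```text
t48.2 p(mm) [ 504.1 -309.2  169.9] yaw -130.1 tilt(mrad) [-0.4  0.4] F [ 0.8 -0.6  1.1] M [ 0.1  -0.12 -0.  ] w 0.604 g 0.0 j6 -24
delta tool mm [ 1.8 -0.7 56.4] az rad 0.033Traceback (most recent call last):
  File "<stdin>", line 3, in <module>
    return _nx.concatenate(arrs, 1, dtype=dtype, casting=casting)
           ~~~~~~~~~~~~~~~^^^^^^^^^^^^^^^^^^^^^^^^^^^^^^^^^^^^^^^
ValueError: all the input array dimensions except for the concatenation axis must match exactly, but along dimension 0, the array at index 0 has size 450 and the array at index 1 has size 448
```

Request:
servo_tool(commands=[[[0.4, 2, -0.5, 15, 0, 0, 0], [0.4, 2, -0.5, 30, 0, 0, 0], [0.4, 2, -0.5, 45, 0, 0, 0], [0.4, 2, -0.5, 54, 0, 0, 0], [0.4, 2, -0.5, 56, 0, 0, 0]]])

```text
time_s: 48.85
tcp_pos: [0.5026, -0.3112, 0.113]
ee_rot: [[-0.644, -0.765, -0.002], [-0.765, 0.644, 0.001], [0.001, 0.002, -1.0]]
wrist_force: [0.1, -0.4, -0.2]
gripper_width: 0.601
gripper_force: 0.0
```

Request:
servo_tool(commands=[[[0.6, 0, 0, 0, 0, 0, 0], [0.69, 0, 0, 0, 0, 0, 0], [0.69, 0, 0, 0, 0, 0, 0], [0.69, 0, 0, 0, 0, 0, 0], [0.69, 0, 0, 0, 0, 0, 0]]])

```text
time_s: 49.35
tcp_pos: [0.5032, -0.3114, 0.1148]
ee_rot: [[-0.643, -0.766, 0.0], [-0.766, 0.643, -0.0], [-0.0, -0.0, -1.0]]
wrist_force: [-1.4, 1.3, 2.3]
gripper_width: 0.339
gripper_force: 30.0
```

Request:
servo_tool(commands=[[[0.69, 0, 0, 0, 0, 0, 0], [0.69, 0, 0, 0, 0, 0, 0], [0.69, 0, 0, 0, 0, 0, 0], [0.69, 0, 0, 0, 0, 0, 0], [0.69, 0, 0, 0, 0, 0, 0]]])

```text
time_s: 49.85
tcp_pos: [0.5032, -0.3114, 0.1148]
ee_rot: [[-0.643, -0.766, 0.0], [-0.766, 0.643, -0.0], [-0.0, -0.0, -1.0]]
wrist_force: [-2.3, 2.3, 5.4]
gripper_width: 0.337
gripper_force: 30.0
```

Request:
servo_tool(commands=[[[0.4, 0, 0, 0, 0, 0, 0], [0.4, 0, 0, 0, 0, 0, 0], [0.4, 0, 0, 0, 0, 0, -0.15], [0.4, 0, 0, 0, 0, 0, -0.3], [0.4, 0, 0, 0, 0, 0, -0.45]]])

```text
time_s: 50.35
tcp_pos: [0.5032, -0.3116, 0.1137]
ee_rot: [[-0.241, -0.971, -0.0], [-0.971, 0.241, 0.0], [-0.0, 0.0, -1.0]]
wrist_force: [-0.3, -0.6, -0.3]
gripper_width: 0.59
gripper_force: 0.0
```

Request:
servo_tool(commands=[[[0.4, 0, 0, 0, 0, 0, -0.15], [0.4, 0, 0, 0, 0, 0, -0.3], [0.4, 0, 0, 0, 0, 0, -0.45], [0.4, 0, 0, 0, 0, 0, -0.6], [0.4, 0, 0, 0, 0, 0, -0.7]]])

```text
time_s: 50.85
tcp_pos: [0.5032, -0.3116, 0.1136]
ee_rot: [[0.44, -0.898, -0.0], [-0.898, -0.44, 0.0], [-0.0, 0.0, -1.0]]
wrist_force: [-0.3, -0.5, 0.5]
gripper_width: 0.599
gripper_force: 0.0
```

Request:
servo_tool(commands=[[[0.4, 0, 0, 0, 0, 0, -0.15], [0.4, 0, 0, 0, 0, 0, -0.3], [0.6, 0, 0, 0, 0, 0, -0.4], [0.8, 0, 0, 0, 0, 0, -0.4], [0.92, 0, 0, 0, 0, 0, -0.4]]])

```text
time_s: 51.35
tcp_pos: [0.5032, -0.3116, 0.1138]
ee_rot: [[0.75, -0.661, -0.0], [-0.661, -0.75, 0.0], [-0.0, 0.0, -1.0]]
wrist_force: [1.0, 0.4, -0.8]
gripper_width: 0.415
gripper_force: 0.0
```

Request:
servo_tool(commands=[[[0.92, 0, 0, 0, 0, 0, 0], [0.92, 0, 0, 0, 0, 0, 0], [0.92, 0, 0, 0, 0, 0, 0], [0.92, 0, 0, 0, 0, 0, 0], [0.92, 0, 0, 0, 0, 0, 0]]])

```text
time_s: 51.85
tcp_pos: [0.5033, -0.3115, 0.1142]
ee_rot: [[0.752, -0.659, 0.0], [-0.659, -0.752, -0.0], [0.0, -0.0, -1.0]]
wrist_force: [0.5, -1.2, -0.5]
gripper_width: 0.137
gripper_force: 30.0
```

```bash
python3 d.py 541 -59.6 210 -4
```

```text
t51.9 p(mm) [ 503.3 -311.5  114.2] yaw -41.3 tilt(mrad) [ 0.3 -0. ] F [ 0.5 -1.2 -0.5] M [-0.01 -0.11 -0.  ] w 0.137 g 30.0 j6 65
delta tool mm [-137.7 -214.2  -95.8] az rad -0.650
```

Gripped. Lift and carry to post a, over post b at safe height.

Request:
servo_tool(commands=[[[0.92, 0, 0, -10, 0, 0, 0], [0.92, 0, 0, -25, 0, 0, 0], [0.92, 0, 0, -40, 0, 0, 0], [0.92, 0, 0, -55, 0, 0, 0], [0.92, 0, 0, -65, 0, 0, 0]]])

```text
time_s: 52.35
tcp_pos: [0.5036, -0.3117, 0.1811]
ee_rot: [[0.752, -0.659, 0.002], [-0.659, -0.752, -0.001], [0.002, -0.001, -1.0]]
wrist_force: [-0.1, -0.2, -1.0]
gripper_width: 0.135
gripper_force: 30.0
```

Request:
servo_tool(commands=[[[0.92, 0, 0, -20, 0, 0, 0], [0.92, 0, 0, -40, 0, 0, 0], [0.92, 0, 0, -60, 0, 0, 0], [0.92, 0, 0, -75, 0, 0, 0], [0.92, 0, 0, -75, 0, 0, 0]]])

```text
time_s: 52.85
tcp_pos: [0.5042, -0.312, 0.2571]
ee_rot: [[0.752, -0.659, 0.005], [-0.659, -0.752, -0.002], [0.005, -0.002, -1.0]]
wrist_force: [0.5, -0.2, -1.1]
gripper_width: 0.136
gripper_force: 30.0
```

Request:
servo_tool(commands=[[[0.92, 0, 0, 0, 0, 0, 0], [0.92, 0, 0, 0, 0, 0, 0], [0.92, 0, 0, 0, 0, 0, 0], [0.92, 0, 0, 0, 0, 0, 0], [0.92, 0, 0, 0, 0, 0, 0]]])

```text
time_s: 53.35
tcp_pos: [0.5031, -0.3115, 0.2537]
ee_rot: [[0.752, -0.659, -0.001], [-0.659, -0.752, 0.0], [-0.001, 0.0, -1.0]]
wrist_force: [-0.2, -0.3, -0.7]
gripper_width: 0.136
gripper_force: 30.0
```

```bash
python3 d.py 520.8 48.6 254 -4;python3 - <<'E'
from h import *
s=r.capture("side");c=r.capture("top")
cv2.imwrite("pics/c6.png",np.hstack([crop(s,190,150,80,100,5),crop(c,265,190,70,100,5)]))
E
```

```text
t53.4 p(mm) [ 503.1 -311.5  253.7] yaw -41.2 tilt(mrad) [-0.8  0.3] F [-0.2 -0.3 -0.7] M [-0.01  0.04 -0.02] w 0.136 g 30.0 j6 65
delta tool mm [-2.241e+02 -2.824e+02 -2.000e-01] az rad -0.650
```

View pics/c6.png

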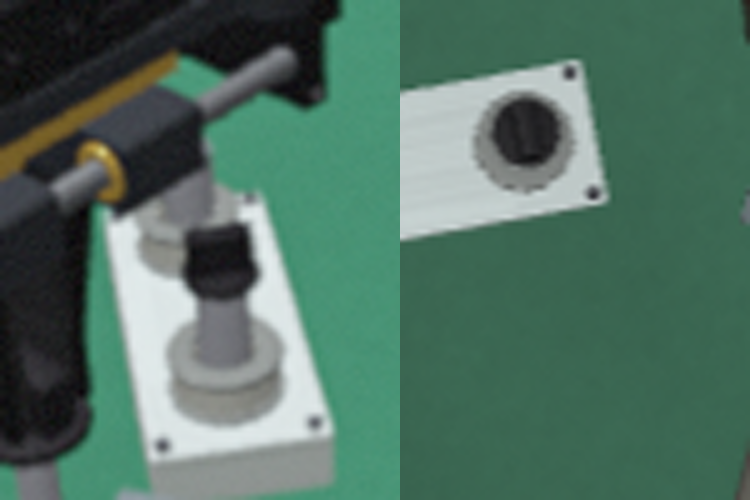

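Post b's screw sits with cap down on the rim (side crop (222,285)) and its wing at about −155° yaw, which implies the sleeve is at its stop. On to post a.

Request:
servo_tool(commands=[[[0.92, -15, -19, 0, 0, 0, 0], [0.92, -40, -50, 0, 0, 0, 0], [0.92, -65, -82, 0, 0, 0, 0], [0.92, -90, -113, 0, 0, 0, 0], [0.92, -112, -141, 0, 0, 0, 0]]])

```text
time_s: 53.95
tcp_pos: [0.5118, -0.13, 0.2544]
ee_rot: [[0.752, -0.659, 0.0], [-0.659, -0.752, 0.0], [0.0, -0.0, -1.0]]
wrist_force: [1.0, 0.1, -0.2]
gripper_width: 0.13
gripper_force: 30.0
```

Request:
servo_tool(commands=[[[0.92, -25, -32, 0, 0, 0, 0], [0.92, -50, -64, 0, 0, 0, 0], [0.92, -75, -95, 0, 0, 0, 0], [0.92, -100, -126, 0, 0, 0, 0], [0.92, -112, -141, 0, 0, 0, 0]]])

```text
time_s: 54.45
tcp_pos: [0.5207, 0.0509, 0.2544]
ee_rot: [[0.754, -0.657, 0.001], [-0.657, -0.754, 0.001], [0.0, -0.001, -1.0]]
wrist_force: [0.6, -0.3, -0.5]
gripper_width: 0.133
gripper_force: 30.0
```

Request:
servo_tool(commands=[[[0.92, 0, 0, 5, 0, 0, -0.1], [0.92, 0, 0, 15, 0, 0, -0.22], [0.92, 0, 0, 25, 0, 0, -0.34], [0.92, 0, 0, 30, 0, 0, -0.46], [0.92, 0, 0, 33, 0, 0, -0.56]]])

```text
time_s: 54.95
tcp_pos: [0.5204, 0.0482, 0.2207]
ee_rot: [[0.988, -0.155, -0.001], [-0.155, -0.988, -0.0], [-0.001, 0.0, -1.0]]
wrist_force: [0.1, -0.7, -0.4]
gripper_width: 0.138
gripper_force: 30.0
```

Request:
servo_tool(commands=[[[0.92, 0, 0, 0, 0, 0, -0.09], [0.92, 0, 0, 0, 0, 0, -0.09], [0.92, 0, 0, 0, 0, 0, -0.09], [0.92, 0, 0, 0, 0, 0, -0.09], [0.92, 0, 0, 0, 0, 0, -0.09]]])

```text
time_s: 55.45
tcp_pos: [0.5207, 0.0482, 0.2213]
ee_rot: [[0.998, -0.07, 0.0], [-0.07, -0.998, 0.0], [0.0, -0.0, -1.0]]
wrist_force: [-0.3, 0.0, -0.2]
gripper_width: 0.138
gripper_force: 30.0
```

```bash
python3 d.py 520.8 48.6 195 -4
```

```text
t55.5 p(mm) [520.7  48.2 221.3] yaw -4.0 tilt(mrad) [0.2 0.1] F [-0.3  0.  -0.2] M [-0.08 -0.01  0.  ] w 0.138 g 30.0 j6 63
delta tool mm [ 0.1 -0.4 26.3] az rad -0.001
```

Request:
servo_tool(commands=[[[0.92, 0, -0.3, 8, 0, 0, 0], [0.92, 0, -0.3, 16, 0, 0, 0], [0.92, 0, -0.3, 22, 0, 0, 0], [0.92, 0, -0.3, 26, 0, 0, 0], [0.92, 0, -0.3, 26, 0, 0, 0]]])

```text
time_s: 55.95
tcp_pos: [0.5202, 0.0483, 0.1942]
ee_rot: [[0.998, -0.07, -0.002], [-0.07, -0.998, -0.001], [-0.002, 0.001, -1.0]]
wrist_force: [-0.4, -0.0, -0.3]
gripper_width: 0.132
gripper_force: 30.0
```

Request:
servo_tool(commands=[[[0.92, 0, 0, 2, 0, 0, 0], [0.92, 0, 0, 4, 0, 0, 0], [0.92, 0, 0, 6, 0, 0, 0], [0.92, 0, 0, 8, 0, 0, 0], [0.92, 0, 0, 10, 0, 0, 0]]])

```text
time_s: 56.45
tcp_pos: [0.5207, 0.0485, 0.1851]
ee_rot: [[0.998, -0.07, 0.0], [-0.07, -0.998, 0.0], [0.0, -0.0, -1.0]]
wrist_force: [-0.2, -0.8, -1.0]
gripper_width: 0.134
gripper_force: 30.0
```

Request:
servo_tool(commands=[[[0.92, 0, 0, 2, 0, 0, 0], [0.92, 0, 0, 4, 0, 0, 0], [0.92, 0, 0, 6, 0, 0, 0], [0.92, 0, 0, 8, 0, 0, 0], [0.92, 0, 0, 10, 0, 0, 0]]])

```text
time_s: 56.95
tcp_pos: [0.5207, 0.0485, 0.1751]
ee_rot: [[0.998, -0.07, 0.0], [-0.07, -0.998, -0.0], [0.0, 0.0, -1.0]]
wrist_force: [-0.3, -0.1, -0.7]
gripper_width: 0.135
gripper_force: 30.0
```

Request:
servo_tool(commands=[[[0.92, 0, 0, 8, 0, 0, 0], [0.92, 0, 0, 16, 0, 0, 0], [0.92, 0, 0, 24, 0, 0, 0], [0.92, 0, 0, 32, 0, 0, 0], [0.92, 0, 0, 40, 0, 0, 0]]])

```text
time_s: 57.45
tcp_pos: [0.5206, 0.0485, 0.1343]
ee_rot: [[0.998, -0.07, -0.001], [-0.07, -0.998, -0.0], [-0.001, 0.0, -1.0]]
wrist_force: [0.7, -0.5, -1.3]
gripper_width: 0.134
gripper_force: 30.0
```

Request:
servo_tool(commands=[[[0.92, 0, 0, 3, 0, 0, 0], [0.92, 0, 0, 6, 0, 0, 0], [0.92, 0, 0, 9, 0, 0, 0], [0.92, 0, 0, 11, 0, 0, 0], [0.92, 0, 0, 13, 0, 0, 0]]])

```text
time_s: 57.95
tcp_pos: [0.5208, 0.0486, 0.1223]
ee_rot: [[0.998, -0.07, 0.0], [-0.07, -0.998, 0.0], [0.0, -0.0, -1.0]]
wrist_force: [0.6, -0.6, 0.4]
gripper_width: 0.137
gripper_force: 30.0
```

Request:
servo_tool(commands=[[[0.92, 0, 0, 1, 0, 0, 0], [0.92, 0, 0, 2, 0, 0, 0], [0.92, 0, 0, 3, 0, 0, 0], [0.92, 0, 0, 3, 0, 0, 0], [0.92, 0, 0, 3, 0, 0, 0]]])

```text
time_s: 58.45
tcp_pos: [0.5207, 0.0485, 0.1193]
ee_rot: [[0.998, -0.07, 0.0], [-0.07, -0.998, -0.0], [0.0, 0.0, -1.0]]
wrist_force: [-0.3, 0.3, -1.3]
gripper_width: 0.134
gripper_force: 30.0
```

Tang is in the slot (free at 119). Continue down and turn, following the thread.

Request:
servo_tool(commands=[[[0.92, 0, 0, 1, 0, 0, 0], [0.92, 0, 0, 2, 0, 0, 0], [0.92, 0, 0, 3, 0, 0, 0], [0.92, 0, 0, 4, 0, 0, 0], [0.92, 0, 0, 4, 0, 0, 0]]])

```text
time_s: 58.95
tcp_pos: [0.5206, 0.0485, 0.115]
ee_rot: [[0.998, -0.07, -0.0], [-0.07, -0.998, -0.0], [-0.0, 0.0, -1.0]]
wrist_force: [0.5, -0.0, -0.8]
gripper_width: 0.137
gripper_force: 30.0
```

Request:
servo_tool(commands=[[[0.92, 0, 0, 0, 0, 0, 0.08], [0.92, 0, 0, 0, 0, 0, 0.16], [0.92, 0, 0, 0, 0, 0, 0.24], [0.92, 0, 0, 0, 0, 0, 0.32], [0.92, 0, 0, 0, 0, 0, 0.4]]])

```text
time_s: 59.45
tcp_pos: [0.5207, 0.0485, 0.1153]
ee_rot: [[0.89, -0.456, 0.0], [-0.456, -0.89, -0.0], [0.0, -0.0, -1.0]]
wrist_force: [0.7, -0.4, -0.9]
gripper_width: 0.136
gripper_force: 30.0
```

Request:
servo_tool(commands=[[[0.92, 0, 0, 0.2, 0, 0, 0.1], [0.92, 0, 0, 0.4, 0, 0, 0.2], [0.92, 0, 0, 0.6, 0, 0, 0.3], [0.92, 0, 0, 0.8, 0, 0, 0.4], [0.92, 0, 0, 1, 0, 0, 0.5]]])

```text
time_s: 59.95
tcp_pos: [0.5209, 0.0485, 0.1144]
ee_rot: [[0.562, -0.827, 0.0], [-0.827, -0.562, -0.0], [0.0, -0.0, -1.0]]
wrist_force: [0.0, -0.1, 0.2]
gripper_width: 0.131
gripper_force: 30.0
```

Request:
servo_tool(commands=[[[0.92, 0, 0, 0.2, 0, 0, 0.1], [0.92, 0, 0, 0.4, 0, 0, 0.2], [0.92, 0, 0, 0.6, 0, 0, 0.3], [0.92, 0, 0, 0.8, 0, 0, 0.4], [0.92, 0, 0, 1, 0, 0, 0.5]]])

```text
time_s: 60.45
tcp_pos: [0.5208, 0.0485, 0.1134]
ee_rot: [[0.097, -0.995, 0.0], [-0.995, -0.097, -0.0], [0.0, -0.0, -1.0]]
wrist_force: [0.4, -0.7, 0.2]
gripper_width: 0.135
gripper_force: 30.0
```

Request:
servo_tool(commands=[[[0.92, 0, 0, 0.2, 0, 0, 0.1], [0.92, 0, 0, 0.4, 0, 0, 0.2], [0.92, 0, 0, 0.6, 0, 0, 0.3], [0.92, 0, 0, 0.8, 0, 0, 0.4], [0.92, 0, 0, 1, 0, 0, 0.5]]])

```text
time_s: 60.95
tcp_pos: [0.5208, 0.0485, 0.1124]
ee_rot: [[-0.392, -0.92, 0.0], [-0.92, 0.392, -0.0], [-0.0, -0.0, -1.0]]
wrist_force: [-0.2, -0.8, -1.0]
gripper_width: 0.134
gripper_force: 30.0
```

Request:
servo_tool(commands=[[[0.92, 0, 0, 0.2, 0, 0, 0.1], [0.92, 0, 0, 0.4, 0, 0, 0.2], [0.92, 0, 0, 0.6, 0, 0, 0.3], [0.92, 0, 0, 0.8, 0, 0, 0.4], [0.92, 0, 0, 1, 0, 0, 0.5]]])

```text
time_s: 61.45
tcp_pos: [0.5208, 0.0485, 0.1113]
ee_rot: [[-0.785, -0.619, 0.0], [-0.619, 0.785, -0.0], [-0.0, -0.0, -1.0]]
wrist_force: [0.3, 0.5, -0.5]
gripper_width: 0.135
gripper_force: 30.0
```

```bash
python3 d.py
```

```text
t61.5 p(mm) [520.8  48.5 111.3] yaw -141.7 tilt(mrad) [ 0.2 -0. ] F [ 0.3  0.5 -0.5] M [ 0.15 -0.06  0.03] w 0.135 g 30.0 j6 -75
```

Request:
servo_tool(commands=[[[0.92, 0, 0, 0.2, 0, 0, 0.1], [0.92, 0, 0, 0.4, 0, 0, 0.2], [0.92, 0, 0, 0.6, 0, 0, 0.3], [0.92, 0, 0, 0.6, 0, 0, 0.35], [0.92, 0, 0, 0.6, 0, 0, 0.35]]])

```text
time_s: 61.95
tcp_pos: [0.5209, 0.0487, 0.1108]
ee_rot: [[-0.949, -0.317, 0.001], [-0.317, 0.949, 0.0], [-0.001, 0.0, -1.0]]
wrist_force: [-0.0, -0.1, -0.5]
gripper_width: 0.139
gripper_force: 30.0
```

```bash
python3 d.py
```

```text
t62.0 p(mm) [520.9  48.7 110.8] yaw -161.5 tilt(mrad) [0.5 0.2] F [-0.  -0.1 -0.5] M [ 0.31 -0.13  0.09] w 0.139 g 30.0 j6 -95
```

Request:
servo_tool(commands=[[[0.92, 0, 0, 0.2, 0, 0, 0.05], [0.92, 0, 0, 0.4, 0, 0, 0.1], [0.92, 0, 0, 0.4, 0, 0, 0.15], [0.92, 0, 0, 0.4, 0, 0, 0.2], [0.92, 0, 0, 0.4, 0, 0, 0.2]]])

```text
time_s: 62.45
tcp_pos: [0.5213, 0.0491, 0.1107]
ee_rot: [[-0.992, -0.123, 0.002], [-0.123, 0.992, 0.001], [-0.002, 0.001, -1.0]]
wrist_force: [0.2, 2.3, 0.5]
gripper_width: 0.135
gripper_force: 30.0
```

```bash
python3 d.py
```

```text
t62.5 p(mm) [521.3  49.1 110.7] yaw -172.9 tilt(mrad) [1.7 0.8] F [0.2 2.3 0.5] M [ 0.71 -0.13  0.14] w 0.135 g 30.0 j6 -106
```

Request:
servo_tool(commands=[[[0.5, 0, 0, 0, 0, 0, 0], [0.3, 0, 0, 0, 0, 0, 0], [0.3, 0, 0, 0, 0, 0, 0], [0.3, 0, 0, -25, 0, 0, 0], [0.3, 0, 0, -60, 0, 0, 0]]])

```text
time_s: 62.95
tcp_pos: [0.5191, 0.0478, 0.1689]
ee_rot: [[-0.993, -0.121, -0.006], [-0.121, 0.993, -0.002], [0.006, -0.001, -1.0]]
wrist_force: [1.1, 0.5, -0.1]
gripper_width: 0.508
gripper_force: 0.0
```

Request:
servo_tool(commands=[[[0.3, 0, 0, -40, 0, 0, 0], [0.3, 0, 40, -60, 0, 0, 0], [0.3, 0, 80, -60, 0, 0, 0], [0.3, 0, 120, -60, 0, 0, 0], [0.3, 0, 160, -60, 0, 0, 0]]])

```text
time_s: 63.45
tcp_pos: [0.5008, 0.2084, 0.2305]
ee_rot: [[-0.993, -0.121, 0.0], [-0.121, 0.993, 0.0], [-0.0, 0.0, -1.0]]
wrist_force: [0.5, 0.2, -0.6]
gripper_width: 0.697
gripper_force: 0.0
```

```bash
python3 d.py;python3 - <<'E'
from h import *
s=r.capture("side");c=r.capture("top")
cv2.imwrite("pics/c7.png",np.hstack([crop(s,205,160,50,85,7),crop(c,238,195,60,85,7)]))
E
```

```text
t63.5 p(mm) [500.8 208.4 230.5] yaw -173.0 tilt(mrad) [0.2 0.2] F [ 0.5  0.2 -0.6] M [ 0.01 -0.21  0.01] w 0.697 g 0.0 j6 -123
```

View pics/c7.png

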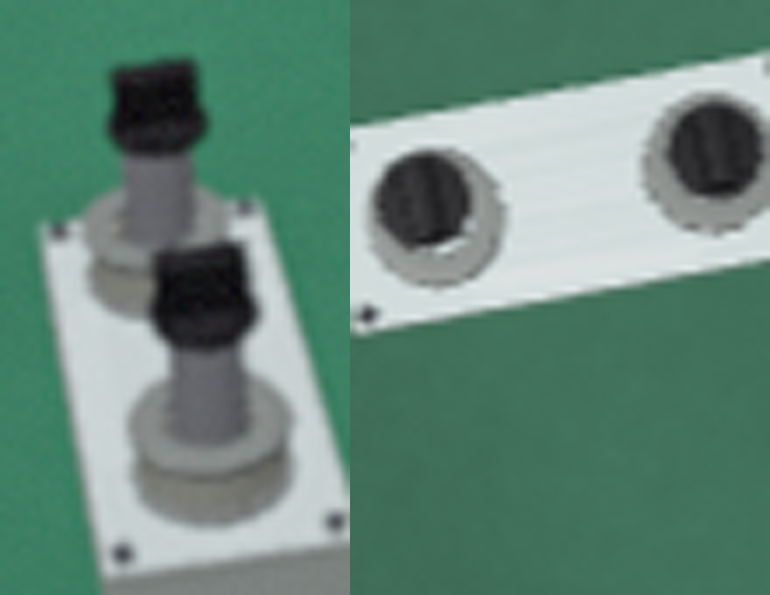

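The crop shows both screws upright, caps down near the rims (a at (158,130), b at (205,325)), spools flat on the base. Checking cap heights numerically against the starting picture.

Run:
```python
from h import *
s=r.capture("side"); g1=cv2.cvtColor(s["pixels"],cv2.COLOR_RGB2GRAY).astype(float)
g0=cv2.cvtColor(cv2.imread("pics/side0.png"),cv2.COLOR_BGR2GRAY).astype(float)
cam=(-np.array(s["R"]).T@np.array(s["t"]))[:2]
def edge(g,n,x,y,zs):
    d=cam-np.array([x,y]);d/=np.linalg.norm(d); P=np.array([x,y])+.018*d
    p=[proj(s,[*P,z]) for z in zs]
    u=int(round(p[0][0]));v=int(p[0][1])
    col=g[v-8:v+9,u-2:u+3].mean(1)
    print(n,"pred rows",[round(q[1],2) for q in p],"rows",v-8,col.round().astype(int).tolist())
edge(g0,"bracket1",.5268,-.2335,[.095,.100])
edge(g0,"bracket2",.5033,-.3115,[.095,.100])
edge(g1,"a",.5208,.0486,[.091,.0955])
edge(g1,"b",.541,-.0596,[.091,.0955])
hsv=cv2.cvtColor(s["pixels"],cv2.COLOR_RGB2HSV)
```

```text
bracket1 pred rows [np.float64(271.49), np.float64(269.51)] rows 263 [17, 24, 34, 45, 49, 45, 35, 64, 112, 131, 133, 132, 132, 132, 132, 132, 131]
bracket2 pred rows [np.float64(308.36), np.float64(306.39)] rows 300 [30, 45, 56, 62, 58, 40, 58, 109, 135, 137, 137, 136, 135, 136, 136, 137, 138]
a pred rows [np.float64(183.02), np.float64(181.44)] rows 175 [17, 18, 25, 33, 37, 28, 33, 71, 99, 102, 102, 101, 100, 101, 101, 100, 101]
b pred rows [np.float64(211.26), np.float64(209.58)] rows 203 [19, 23, 34, 38, 39, 31, 45, 80, 101, 102, 101, 102, 101, 101, 101, 102, 101]
```

```bash
python3 -c "
from station import r
print(r.finish_job())"
```

```text
the job is handed in; nothing more can be done
None
```

I handed the job in at about 64 s of the 210 s. Only two spools were on the table: each lies flat on its own post, and each post has a screw turned to its stop. Cap heights in the side view match home to within about 1.5 mm; I could not read the thread angles directly, and the hand-in gave back no score.

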